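Nest the boat dishes under the bird

TASK

Lift the white bird out of the largest boat-shaped dish and stand it upright on the round felt pad. Then nest the dishes where the largest one stands: the middle dish from the sloping stand goes into it and the smallest dish into the middle one, each turned so that its pointed end lies over the pointed end below and set fully down. Finally stand the bird upright in the smallest dish; set everything down rather than drop it, and leave the other wares as they are.

Things in the scene. Friction and masses are not known exactly. Their poses are not given: they have to be found in the camera images.
- big_center (a point): Largest of three boat-shaped dishes of matt dark stoneware (square end, straight parallel sides, pointed end; open top, flat floor): 140 mm long, 80 wide, 20 tall; walls 4 mm, floor 5 mm; 0.7 kg, loose on the counter. Point: centre line, half-way up (10 mm over its underside), 67 mm from the square end. Axes: x to its pointed end, y across, z up out of its mouth.
- big_point (a point): Top of the outer tip of the largest dish's pointed end, 73 mm ahead of its centre point.
- mid_center (a point): Middle dish, same kind: 125 mm long, 65 wide over the straight sides, 32 tall; walls 4 mm, floor 5 mm; about 0.25 kg. Starts lying flat on the sloping stand, mouth up, length across the slope, one long side on the lip. Point: centre line, half-way up (16 mm over its underside), 59 mm from the square end, near its centre of mass. Axes: x to its pointed end, y across, z up out of its mouth.
- mid_point (a point): Top of the outer tip of the middle dish's pointed end, 65 mm ahead of its centre point. Its sides are straight from the square end to 30 mm ahead of the centre point. Nested, it stands 5 mm above the largest dish's underside and its rim 17 mm above that dish's rim.
- small_center (a point): Smallest, tallest dish, same kind: 108 mm long, 50 wide over the straight sides (42 inside), 44 tall; walls 4 mm, floor 5 mm; about 0.18 kg; starts standing on the counter. Point: centre line, half-way up (22 mm over its underside), 52 mm from the square end, near its centre of mass. Axes: x to its pointed end, y across, z up out of its mouth.
- small_point (a point): Top of the outer tip of the smallest dish's pointed end, 57 mm ahead of its centre point. Nested, it stands 5 mm above the middle dish's underside, its rim 17 mm above that dish's rim. All three outlines are even offsets with 3.5 mm play all round: nested the same way round, their centre points lie on one vertical line.
- bird_center (a point): White frosted ornament, an upright bird 97 mm tall: round body 32 mm in diameter from 10 to 70 mm over its foot (30 mm across), a 26 mm ball head with a small beak; 0.12 kg. Starts standing in the largest dish. Point: on its axis, 48 mm over its underside; z up, x to the beak. The smallest dish is 39 mm deep inside: hold the bird by the body, 45 mm or more over its foot.
- pad_top (a point): Round grey felt pad, 100 mm across, 4 mm thick, fixed on the counter. This point is the centre of its top.
- stand_board (a point): Small white display stand, fixed, 170 mm wide; its 110 mm long board slopes at 30 degrees, low side towards the middle of the counter (the robot's right), with a lip 10 mm high and 6 mm thick along the low edge. Point: middle of the board's upper face, 50 mm over the counter. Axes: x level, to the high side; z vertical.
- cone_vase: Bystander: matt dark stoneware vase, a solid cone 120 mm tall standing on its tip on a small foot, 68 mm wide at the top. Loose. Origin at the centre of its underside.
- flask: Bystander: green glass bottle with cork-coloured cap, 130 mm tall, 56 mm wide. Loose. Origin at the centre of its underside.
- round_bowl: Bystander: round dark stoneware bowl, 84 mm wide, 40 mm tall. Loose. Origin at the centre of its underside.
- glass_bowl: Bystander: round amber glass bowl, 100 mm wide, 50 mm tall. Loose. Origin at the centre of its underside.
- jar: Bystander: clear jar with metal cap, 90 mm tall, 60 mm wide. Loose. Origin at the centre of its underside.
- tumbler: Bystander: white ceramic cup without handle, 66 mm wide, 75 mm tall. Loose. Origin at the centre of its underside.
- weight: Bystander: amber glass paperweight, 60 mm wide, 40 mm tall. Loose. Origin at the centre of its underside.
Mind the look-alikes: they are no part of the job. What is shaped like the part that bears small_center but purple is not meant. What is shaped like the part that bears mid_center but yellow is not meant.

How it is judged:
By the outcome, as a careful person would: the job done as asked, in the order asked, and still so for the second after the job is handed in, with the robot touching nothing.
It also fails if it takes over 72 s, if anything falls off the work surface, if the arm or the gripper's body presses on something with over 40 N, if the wrist force passes 120 N, or if a joint passes its speed limit or range.

ROBOT

A 7-joint arm with a two-finger parallel gripper is mounted at the origin on the work surface. World frame = base frame: x ahead of the robot, y to its left, z up, the work surface at z = 0. Lengths are in m, angles in rad, forces in N, time in s.
With the tool pointing down it reaches from about 0.425 to 0.825 m from the base axis. Payload 3.6 kg.
Tool frame: the origin (TCP) lies midway between the tips of the shut fingers; the grasp point (between the pads) lies 19 mm behind it; x points along the fingers, y is the direction in which the jaws open and shut, and the axes are right-handed (so a half turn about x gives the same grasp; the last joint's range is limited). The gripper opens to 85 mm and grips with 20 to 120 N. Pads are 22 mm wide; open, the fingers measure 114 mm over their backs; the gripper's body (76 mm by 85 mm) begins 54 mm behind the grasp point. The pads swing forward as they close: fully open they stand 13 mm farther back than shut.
Start: joints at [-1.274, 0.615, -0.013, 1.423, 0.008, 1.103, -0.04], TCP at [0.206, 0.616, 0.231] pointing down, gripper open.
Joint ranges: [-3.12, 3.12], [-0.3, 2.06], [-1.34, 1.32], [0.26, 2.42], [-1.36, 4.5], [0.01, 1.98], [-2.84, 2.84]. Speed limits (rad/s): [2.79, 2.79, 3.14, 3.14, 3.14, 3.14, 3.14].

INTERFACE

Orientations are given as a rotation vector (axis times angle).
In Python, from bench import bot gives the robot as it stands. The module is installed in compiled form; this text tells all that it offers.
- The arm moves only by the tool apply_moves, never from a script. Its argument "series" is a list of rows, each a list of 4 numbers: the shift along the world's x, y, z each as a share of 15 cm, from -1 to 1, then the turn about the world's z as a share of 180 degrees, from -1 to 1. In form: [[tx, ty, tz, twist], ...]. A call has 1 to 12 rows; each row is the pose to reach, as a shift and turn from the pose measured when the call began, turning the shorter way round; what a row does not reach only later rows make up. A row lasts 1/10 s, in which the tool goes at most 50 mm and 8.59 degrees, less where a joint would pass 70% of its speed; a pose out of reach is approached as far as the arm can. A call with a number of a shift or a turn outside -1 to 1 is refused whole. A call with a gripper value outside its range is refused whole. "claw" is the opening, from 0 (shut) to 1 (fully open), set as the call begins (left out, the last holds). The fingers move at their own pace and stop on an object; "force" is the grip in N (left out, the last holds). Time passes only in rows, so rows that repeat a pose let the fingers close. It gives the time, the measured TCP pose, the force and the opening at its end, in the units of the state.
- bot.observe(): the state, without advancing time (a new reading comes with each control period).
- bot.capture(name): name is "scene" or "top"; returns a dict with "image" (480x640x3 uint8, red, green, blue), "K" (3x3 intrinsics, pixels), "dist_coeffs" ([k1, k2, p1, p2, k3] as OpenCV has them; the pictures are not rectified), "extrinsics" (4x4, takes a point from world to camera coordinates). Camera axes: x right, y down, z forward; pixel columns grow to the right and rows downward; lengths in m; the calibration is good to about 2 mm. A picture is of the moment at which its call begins. There is no depth.
- bot.close_job(): hands the job in, once; it reports no verdict.
The state is a dict: "time": time; "joint_positions": joint angles; "dq": joint speeds; "tau": joint torques, N m; "eef_pos": TCP position; "ee_rot": TCP orientation; "ft_force": force on the tool from outside, world axes, zero at the start; "torque": the same for the moment, N m; "gripper_width": finger opening in m.
Only numpy, scipy, OpenCV 4.12 (cv2) and the standard library are available. Lean on these libraries where they do the work, as an engineer would, in place of code of your own. Each camera call takes 0.05 s, during which the arm holds its last target.

## Working session

There is one attempt and no reset: what is moved stays moved. The work goes in short steps, Python scripts to look and compute and a tool call to move; the robot and the scene stay as the last step left them, time stands still between calls to the robot, and variables do not carry over. Pictures are saved under pics/ and viewed, and the job is handed in when it is done.

Besides the shell and the picture viewer there is one more tool, called after ">>>" as name(argument=value, ...), one argument or row to a line, values as JSON. apply_moves: Moves the arm, as the interface text tells. Shift numbers are shares of 15 cm and turn numbers shares of 180 degrees, none past 1 either way. Its arguments: {"type":"object","properties":{"series":{"type":"array"},"claw":{"type":"number"},"force":{"type":"number"}},"required":["series"]}

```bash
mkdir -p pics; ls
python3 - <<'E'
from bench import bot
import cv2,numpy as np
print(bot.observe())
for n in("scene","top"):
    d=bot.capture(n); cv2.imwrite(f"pics/{n}0.png",d["image"][:,:,::-1]); print(n,d["K"].tolist(),d["dist_coeffs"],np.round(d["extrinsics"],4).tolist())
E
```

```text
pics
{'time': 0.0, 'joint_positions': array([-1.27448058,  0.61594121, -0.01259815,  1.42493225,  0.00806105,
        1.1033882 , -0.04034959]), 'dq': array([-0.00113525, -0.00135012, -0.00089898,  0.0016195 ,  0.00154015,
       -0.00082342, -0.00120256]), 'tau': array([-2.60906627e-04, -4.69217741e+01,  2.58627618e-01, -1.71037334e+01,
        9.80163604e-03,  9.53065697e-03,  5.11411244e-06]), 'eef_pos': array([0.20594911, 0.61569063, 0.23011286]), 'ee_rot': array([ 0.25124755,  1.55632343, -0.25532742]), 'ft_force': array([ 0.38642477, -0.21749185, -0.42830269]), 'torque': array([-0.03967273,  0.01455133,  0.01231881]), 'gripper_width': 0.08528627189673028}
scene [[578.7454537918695, 0.0, 316.90142277495505], [0.0, 578.7454537918695, 236.9423004729192], [0.0, 0.0, 1.0]] [-0.06418787  0.          0.          0.          0.        ] [[-0.3493, 0.9369, 0.0148, 0.2144], [0.7223, 0.2792, -0.6327, -0.3356], [-0.5969, -0.2103, -0.7743, 1.8899], [0.0, 0.0, 0.0, 1.0]]
top [[447.16213119927767, 0.0, 316.81538291555466], [0.0, 447.16213119927767, 236.3491434729476], [0.0, 0.0, 1.0]] [0.00572553 0.         0.         0.         0.        ] [[-0.0269, -0.9996, 0.0096, -0.0327], [-0.9912, 0.0254, -0.1297, 0.5585], [0.1294, -0.013, -0.9915, 1.1541], [0.0, 0.0, 0.0, 1.0]]
```

View pics/scene0.png

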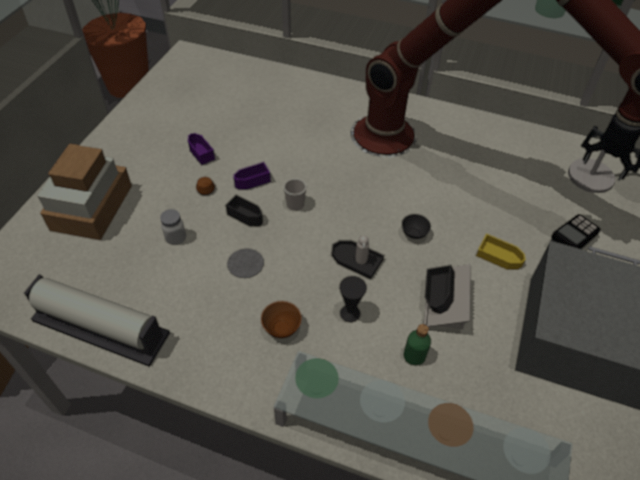

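View pics/top0.png

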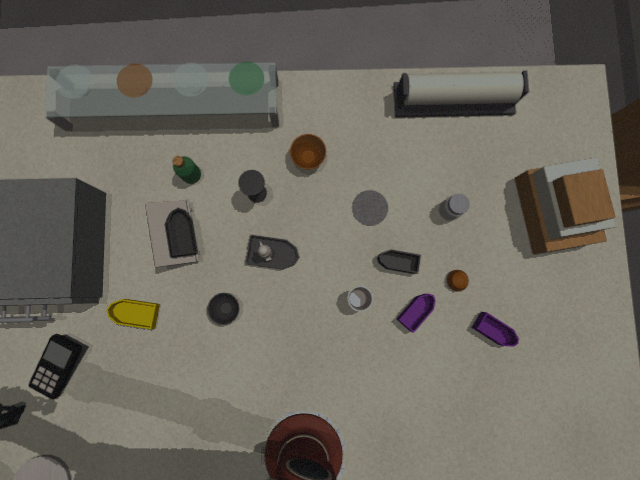

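In the top picture, the dark boat dish with the white bird at (272,252) is the big one. The dark dish on the white stand at (181,232) is the middle one, and the dark one at (399,262) is the smallest. The purple dishes at (416,312) and (495,329) and the yellow one at (134,313) are look-alikes. The pad is at (370,207). I'll enlarge crops to confirm.

Run:
```python
import cv2,numpy as np
t=cv2.imread("pics/top0.png"); s=cv2.imread("pics/scene0.png")
def br(a): return np.clip(255*(a/255.)**0.55,0,255).astype(np.uint8)
def crop(im,x,y,w,h,k): return br(cv2.resize(im[y:y+h,x:x+w],None,fx=k,fy=k,interpolation=cv2.INTER_CUBIC))
cv2.imwrite("pics/c1.png",crop(t,140,170,170,120,4.7))
cv2.imwrite("pics/c2.png",crop(t,340,180,160,120,5))
cv2.imwrite("pics/c3.png",crop(s,310,200,180,140,4.2))
cv2.imwrite("pics/c4.png",crop(s,200,170,120,110,5))
```

```text
(no output)
```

View pics/c1.png

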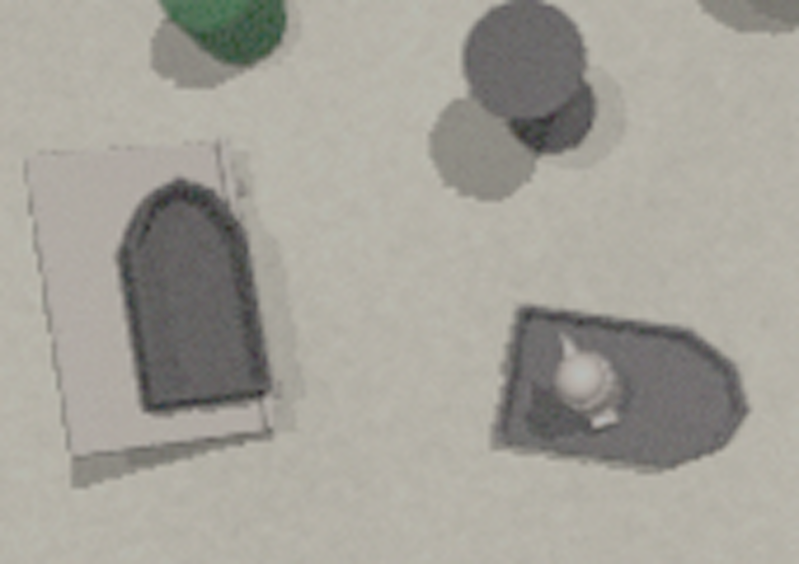

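View pics/c2.png

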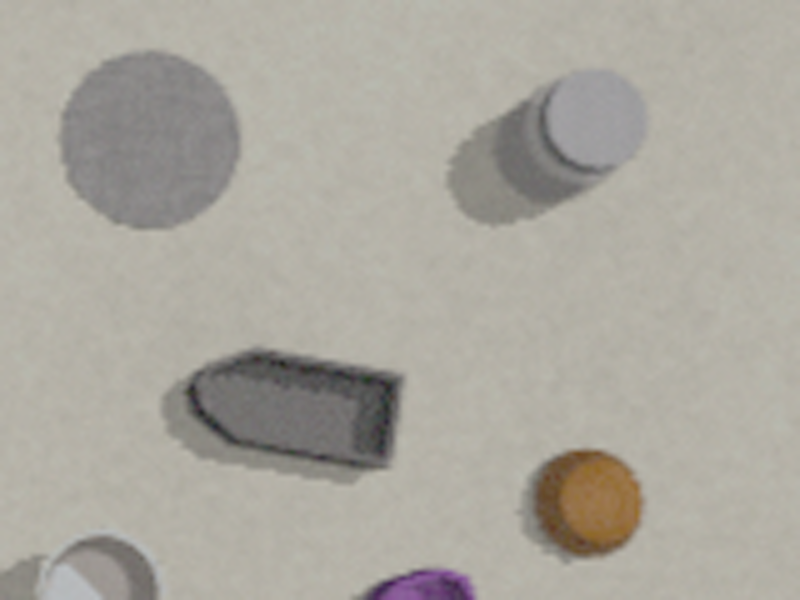

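View pics/c3.png

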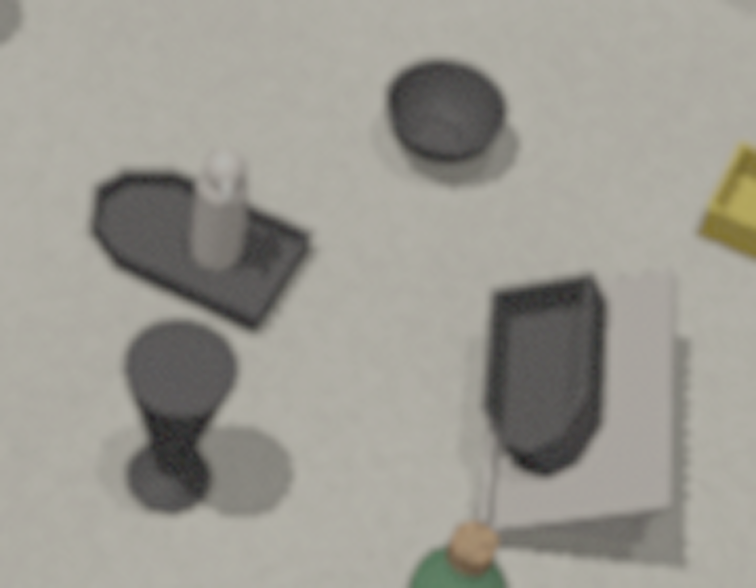

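View pics/c4.png

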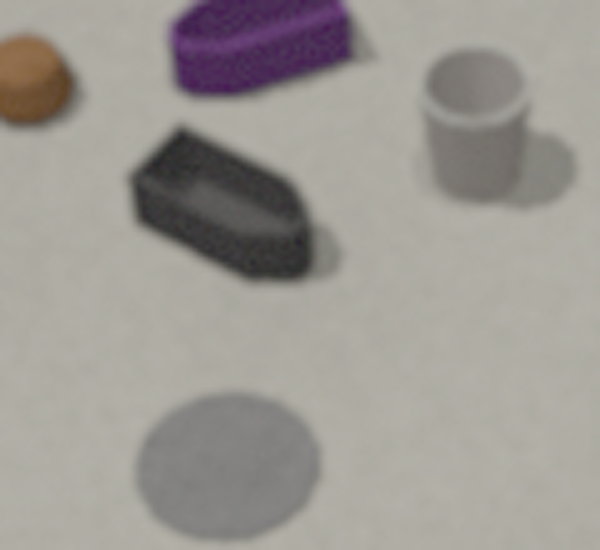

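Confirmed. The dark dishes fit the description; the purple and yellow ones are look-alikes. Next I'll fit silhouettes to get the poses.

```bash
cat > h.py <<'E'
import cv2,numpy as np
from scipy.optimize import minimize
from scipy.spatial.transform import Rotation as R
def proj(c,P):
    E=np.asarray(c["extrinsics"]);P=np.atleast_2d(P).astype(float)
    r,_=cv2.Rodrigues(E[:3,:3]); 
    return cv2.projectPoints(P.reshape(-1,1,3),r,E[:3,3],np.asarray(c["K"]),np.asarray(c["dist_coeffs"]))[0][:,0]
def ray(c,uv,z):
    E=np.asarray(c["extrinsics"])
    n=cv2.undistortPoints(np.array([[uv]],float),np.asarray(c["K"]),np.asarray(c["dist_coeffs"]))[0,0]
    d=E[:3,:3].T@np.array([n[0],n[1],1]);o=-E[:3,:3].T@E[:3,3]
    return o+d*(z-o[2])/d[2]
D=dict(big=(67,73,40,20),mid=(59,65.5,32.5,32),small=(52,57,25,44))
def outline(n,fx=30.,k=0.72,m=0.56):
    b,t,w,h=D[n]
    # straight to fx, intermediate vertex, tip
    return np.array([[-b,-w],[fx,-w],[fx+(t-fx)*k,-w*m],[t,0],[fx+(t-fx)*k,w*m],[fx,w],[-b,w]])/1000.
def dishpts(n,x,y,yaw,z0=0,roll=0,**kw):
    o=outline(n,**kw);h=D[n][3]/1000
    P=np.vstack([np.c_[o,np.full(len(o),-h/2)],np.c_[o,np.full(len(o),h/2)]])
    M=R.from_euler('z',yaw)*R.from_euler('x',roll)
    return M.apply(P)+[x,y,z0]
def sil(c,P,S=8):
    uv=proj(c,P);hull=cv2.convexHull(uv.astype(np.float32))[:,0]
    return hull
def cover(hull,box,S=6):
    x0,y0,x1,y1=box
    m=np.zeros(((y1-y0)*S,(x1-x0)*S),np.uint8)
    q=((hull-[x0,y0]+0.5)*S-0.5)
    cv2.fillConvexPoly(m,np.round(q*16).astype(np.int32),255,shift=4)
    return cv2.resize(m,(x1-x0,y1-y0),interpolation=cv2.INTER_AREA)/255.
def darkmask(im,box,thr,fill=True):
    x0,y0,x1,y1=box
    g=im[y0:y1,x0:x1].astype(float).mean(2)
    return g
E
python3 - <<'E'
from bench import bot
from h import *
o=bot.observe();M=R.from_rotvec(o['ee_rot']).as_matrix();print(np.round(M,3));print('jaw yaw',np.degrees(np.arctan2(M[1,1],M[0,1])))
cs={n:bot.capture(n) for n in('top','scene')}
t=cs['top']
print('pad',ray(t,(370,207.5),.004))
for nm,uv,z in [('big',(272,252),.02),('small',(399,262),.044),('mid',(181,232),.07),('birdhead',(264,250),.085),('vase',(252,185),.12),('flask',(187,170),.1),('bowl',(223,309),.04)]:
    print(nm,ray(t,uv,z))
for n in cs:
    g=cs[n]['image'].astype(int)
    print(n,'row through small',g[262,370:430].mean(1).round() if n=='top' else g[210,220:275].mean(1).round())
E
```

```text
[[-0.001  0.317  0.948]
 [-0.002  0.948 -0.317]
 [-1.    -0.002  0.   ]]
jaw yaw 71.5073000735248
pad [ 0.63824533 -0.19676492  0.004     ]
big [0.52030569 0.07389135 0.02      ]
small [ 0.48290277 -0.26148628  0.044     ]
mid [0.57336102 0.30331641 0.07      ]
birdhead [0.51958533 0.0883706  0.085     ]
vase [0.68053424 0.11279626 0.12      ]
flask [0.72892421 0.28119248 0.1       ]
bowl [0.37326334 0.20106107 0.04      ]
top row through small [129. 129.  96.  78.  78.  80.  83.  67.  43.  21.  20.  41.  54.  57.
  55.  63.  57.  58.  61.  61.  60.  58.  57.  62.  56.  60.  62.  61.
  57.  56.  60.  58.  57.  59.  57.  58.  60.  62.  58.  58.  57.  47.
  32.  31.  35.  28.  20.  17.  47.  67. 112. 130. 131. 132. 131. 129.
 131. 128. 128. 131.]
scene row through small [123. 123. 124. 125. 121. 103.  67.  31.  17.  18.  17.  21.  18.  19.
  22.  24.  30.  34.  38.  39.  39.  40.  39.  40.  39.  37.  38.  35.
  31.  28.  24.  21.  20.  16.  14.  19.  18.  15.  17.  27.  52.  82.
 107. 120. 122. 123. 121. 122. 121. 122. 121. 121. 121. 121. 121.]
```

```bash
cat >> h.py <<'E'
def alpha(c,box,thr=70,soft=18):
    x0,y0,x1,y1=box
    g=c['image'][y0:y1,x0:x1].astype(float).mean(2)
    a=np.clip((thr+soft-g)/(2*soft),0,1)
    m=(a>.5).astype(np.uint8)
    nl,lab,st,_=cv2.connectedComponentsWithStats(m)
    k=1+np.argmax(st[1:,4]);m=(lab==k).astype(np.uint8)
    keep=cv2.dilate(m,np.ones((3,3)));a=a*keep
    h=cv2.convexHull(cv2.findContours(m,cv2.RETR_EXTERNAL,cv2.CHAIN_APPROX_NONE)[0][0])
    f=np.zeros_like(m);cv2.fillConvexPoly(f,h,1);f=cv2.erode(f,np.ones((3,3)))
    return np.maximum(a,f)
def fit(n,cams,boxes,x0,z0fun,roll=0,shape=(30,.72,.56),fitshape=False,fitz=False,rollfit=False,thr=70):
    A={k:alpha(cams[k],boxes[k],thr) for k in boxes}
    def pts(p):
        i=3;sh=shape
        z=z0fun
        r=roll
        if fitz: z=p[i];i+=1
        if rollfit: r=p[i];i+=1
        if fitshape: sh=p[i:i+3]*[100,1,1]
        return dishpts(n,p[0],p[1],p[2],z,r,fx=sh[0],k=sh[1],m=sh[2])
    def cost(p): return sum(np.abs(cv2.GaussianBlur(cover(sil(cams[k],pts(p)),boxes[k]),(0,0),.6)-A[k]).sum() for k in boxes)
    p0=list(x0);st=[.004,.004,.06]
    if fitz:p0.append(z0fun);st.append(.004)
    if rollfit:p0.append(roll);st.append(.05)
    if fitshape:p0+= [shape[0]/100,shape[1],shape[2]];st+=[.05,.1,.1]
    best=None
    for s in (1,-1,.5):
        sim=np.vstack([p0]+[np.array(p0)+s*np.eye(len(p0))[i]*st[i] for i in range(len(p0))])
        r=minimize(cost,p0,method='Nelder-Mead',options=dict(initial_simplex=sim,xatol=1e-5,fatol=1e-3,maxiter=3000))
        if best is None or r.fun<best.fun:best=r
        p0=best.x
    return best.x,best.fun
E
python3 - <<'E'
from bench import bot
from h import *
cs={n:bot.capture(n) for n in('top','scene')}
bx=dict(big=dict(top=(238,228,308,278),scene=(325,232,392,282)),small=dict(top=(370,243,428,280),scene=(218,190,272,232)),mid=dict(top=(158,200,204,265),scene=(418,258,463,318)))
g=dict(big=(.520,.074,np.radians(-90)),small=(.483,-.26,np.radians(85)),mid=(.573,.303,np.radians(5)))
for n in bx:
    z={'big':.010,'small':.022,'mid':.058}[n]; 
    for sub in (['top','scene'],['top'],['scene']):
        for thr in ((70,) if len(sub)==1 else (62,70,78)):
            if n=='mid' and len(sub)==1: 
                p=fit(n,cs,{k:bx[n][k] for k in sub},g[n],z,roll=-0.5236,thr=thr)
            elif n=='mid':
                p=fit(n,cs,bx[n],g[n],z,roll=-.5236,fitz=True,rollfit=True,fitshape=True,thr=thr)
            else: p=fit(n,cs,{k:bx[n][k] for k in sub},g[n],z,fitshape=len(sub)==2,thr=thr)
            print(n,sub,thr,np.round(p[0],4),'yaw',round(np.degrees(p[0][2]),1),round(p[1],1))
E
```

```text
big ['top', 'scene'] 62 [ 0.519   0.0739 -1.7405  0.264   0.6799  0.5824] yaw -99.7 157.9
big ['top', 'scene'] 70 [ 0.5192  0.0747 -1.7459  0.3021  0.7301  0.553 ] yaw -100.0 135.0
big ['top', 'scene'] 78 [ 0.5191  0.0755 -1.7413  0.3438  0.7669  0.5371] yaw -99.8 121.6
big ['top'] 70 [ 0.5192  0.0741 -1.7429] yaw -99.9 51.1
big ['scene'] 70 [ 0.5192  0.0753 -1.7408] yaw -99.7 78.3
small ['top', 'scene'] 62 [ 0.4872 -0.2612  1.3669  0.2179  0.5473  0.6383] yaw 78.3 111.2
small ['top', 'scene'] 70 [ 0.487  -0.2618  1.3715  0.2629  0.8842  0.319 ] yaw 78.6 99.3
small ['top', 'scene'] 78 [ 0.4866 -0.2619  1.3727  0.2815  0.9947  0.3027] yaw 78.6 118.3
small ['top'] 70 [ 0.4869 -0.2621  1.3777] yaw 78.9 43.2
small ['scene'] 70 [ 0.4865 -0.2626  1.3676] yaw 78.4 69.1
mid ['top', 'scene'] 62 [ 0.5732  0.3103  0.1688  0.0542 -0.5306  0.2664  0.7174  0.5542] yaw 9.7 210.8
mid ['top', 'scene'] 70 [ 0.5723  0.3102  0.1693  0.0537 -0.4925  0.2821  0.7314  0.5947] yaw 9.7 200.7
mid ['top', 'scene'] 78 [ 0.572   0.3101  0.1691  0.0534 -0.4234  0.2811  0.6999  0.6459] yaw 9.7 191.8
mid ['top'] 70 [0.5722 0.3087 0.1531] yaw 8.8 74.4
mid ['scene'] 70 [0.5749 0.3104 0.1713] yaw 9.8 127.5
```

Run:
```python
from bench import bot
from h import *
cs={n:bot.capture(n) for n in('top','scene')}
bx=dict(mid=dict(top=(158,200,204,265),scene=(418,258,463,318)))
n='mid'
for thr in (60,70,78):
  for z in(.0535,.0556):
    p=fit(n,cs,bx[n],(.573,.305,.16),z,roll=.5236,thr=thr); print(thr,z,np.round(p[0],4),np.degrees(p[0][2]),p[1])
p,f=fit(n,cs,bx[n],(.573,.305,.16),.0556,roll=.5236,fitz=True,fitshape=True);print(np.round(p,4),f)
p,f=fit(n,cs,bx[n],(.573,.305,.16),.0556,roll=.5236,fitz=True,rollfit=True);print(np.round(p,4),f)
# overlays
P=dict(big=dishpts('big',.5192,.0747,-1.743,.010),small=dishpts('small',.4868,-.2618,1.371,.022),mid=dishpts('mid',p[0],p[1],p[2],p[3],p[4]))
def br(a): return np.clip(255*(a/255.)**0.55,0,255).astype(np.uint8)
tiles=[]
for cn,cc in (('top',dict(big=(238,225),small=(365,235),mid=(150,200))),('scene',dict(big=(325,222),small=(210,180),mid=(405,255)))):
  row=[]
  for n in('big','small','mid'):
    x0,y0=cc[n];K=3.6;W,H=73,72
    im=br(cv2.resize(cs[cn]['image'][y0:y0+H,x0:x0+W,::-1],None,fx=K,fy=K,interpolation=cv2.INTER_NEAREST))
    uv=proj(cs[cn],P[n]);uv=((uv-[x0,y0]+.5)*K)
    m=len(uv)//2
    for q,col in((uv[:m],(0,0,255)),(uv[m:],(0,255,0))): cv2.polylines(im,[np.round(q).astype(np.int32)],True,col,1)
    row.append(im)
  tiles.append(np.hstack(row))
cv2.imwrite('pics/ov1.png',np.vstack(tiles))
```

```text
60 0.0535 [0.573  0.3102 0.1671] 9.576862146625619 153.34670524587878
60 0.0556 [0.5728 0.3096 0.1604] 9.19003669135418 157.01232949819655
70 0.0535 [0.5728 0.3099 0.167 ] 9.567908115227317 127.5953880778173
70 0.0556 [0.5731 0.3095 0.1684] 9.64751253844912 128.70783475596775
78 0.0535 [0.5723 0.3099 0.1655] 9.483844376255202 118.19522915332215
78 0.0556 [0.5731 0.3097 0.1702] 9.754128144658452 116.54266999545534
[0.5731 0.3098 0.1671 0.0544 0.2609 0.6989 0.6346] 121.78141305849786
[0.5729 0.3098 0.171  0.0553 0.432 ] 118.66280535235921
```

View pics/ov1.png

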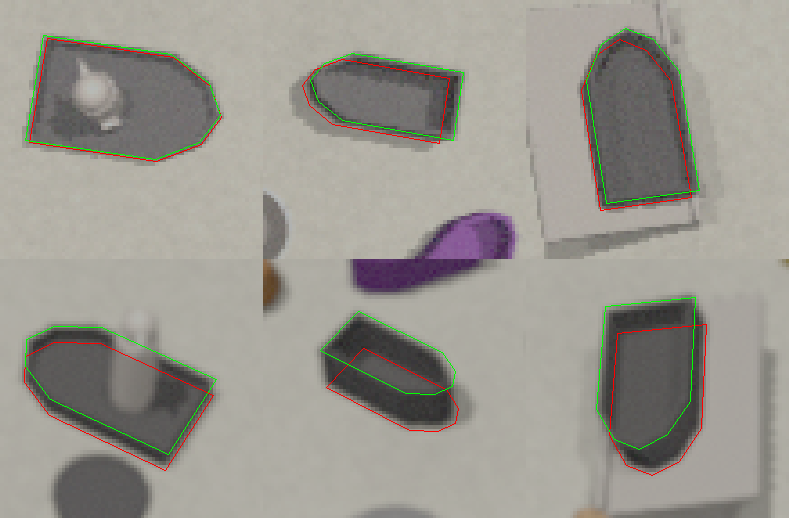

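Run:
```python
from bench import bot
from h import *
c=bot.capture('top');s=bot.capture('scene')
def br(a): return np.clip(255*(a/255.)**0.55,0,255).astype(np.uint8)
ims=[]
ph=ray(c,(264,250),.089);print(ph)
for cc,x0,y0 in((c,240,228),(s,338,228)):
    K=10
    im=br(cv2.resize(cc['image'][y0:y0+45,x0:x0+39,::-1],None,fx=K,fy=K,interpolation=cv2.INTER_NEAREST))
    for z,r,col in((.005,.015,(0,0,255)),(.015,.016,(0,255,255)),(.075,.016,(0,255,0)),(.089,.013,(255,0,0))):
        a=np.linspace(0,6.28,40);P=np.c_[ph[0]+r*np.cos(a),ph[1]+r*np.sin(a),np.full(40,z)]
        uv=(proj(cc,P)-[x0,y0]+.5)*K
        cv2.polylines(im,[np.round(uv).astype(np.int32)],True,col,1)
    ims.append(im)
cv2.imwrite('pics/bird.png',np.hstack(ims))
```

```text
[0.51917481 0.08794579 0.089     ]
```

View pics/bird.png

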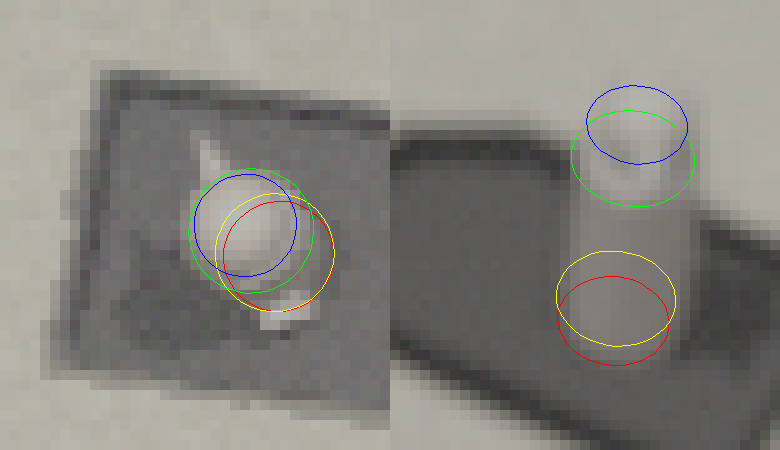

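Poses found: big dish (.519,.075) yaw −99.8°, middle dish (.573,.310) yaw 9.6° rolled 30°, small dish (.487,−.262) yaw 78.6°, bird (.519,.090), pad (.638,−.197). Now I'll move to the bird, going in steps.

>>> apply_moves(
  series=[
    [0.1,-0.33,0,-0.05],
    [0.15,-0.66,0,-0.1],
    [0.2,-1,0,-0.15],
    [0.2,-1,0,-0.2],
  ],
  claw=1,
  force=30,
)

```text
time: 0.9
eef_pos: [0.2381, 0.4575, 0.2307]
ee_rot: [0.724, 1.441, -0.738]
ft_force: [0.0, 1.4, -0.2]
gripper_width: 0.0851
```

>>> apply_moves(
  series=[
    [0.25,-0.3,0,-0.05],
    [0.5,-0.6,0,-0.1],
    [0.75,-0.9,0,-0.15],
    [0.8,-1,0,-0.2],
  ],
)

```text
time: 1.3
eef_pos: [0.3592, 0.3066, 0.2312]
ee_rot: [1.172, 1.229, -1.183]
ft_force: [1.2, -0.3, 0.3]
gripper_width: 0.0853
```

>>> apply_moves(
  series=[
    [0.25,-0.3,0,-0.05],
    [0.5,-0.6,0,-0.1],
    [0.75,-0.9,0,-0.15],
    [0.85,-1,0,-0.2],
  ],
)

```text
time: 1.7
eef_pos: [0.4878, 0.155, 0.2317]
ee_rot: [1.603, 0.894, -1.613]
ft_force: [0.8, 0.3, 0.6]
gripper_width: 0.0851
```

```bash
cat >> h.py <<'E'
def jy(rv):
    M=R.from_rotvec(rv).as_matrix();return np.degrees(np.arctan2(M[1,1],M[0,1]))
def go(x,y,z,yaw):
    from bench import bot
    o=bot.observe();p=o['eef_pos'];j=jy(o['ee_rot']);d=(yaw-j+180)%360-180
    print('t',round(o['time'],2),'pos',np.round(p,4),'jaw',round(j,2),'q7',round(o['joint_positions'][6],3),'f',np.round(o['ft_force'],1),'w',round(o['gripper_width'],4),'| shares',np.round((np.array([x,y,z])-p)/.15,3),round(d/180,4))
E
python3 -c "
from h import *
go(.519,.090,.13,-63);go(.519,.09,.049,-63)"
```

```text
t 1.7 pos [0.4878 0.155  0.2317] jaw -31.97 q7 -0.625 f [0.8 0.3 0.6] w 0.0851 | shares [ 0.208 -0.433 -0.678] -0.1724
t 1.7 pos [0.4878 0.155  0.2317] jaw -31.97 q7 -0.625 f [0.8 0.3 0.6] w 0.0851 | shares [ 0.208 -0.433 -1.218] -0.1724
```

>>> apply_moves(
  series=[
    [0.1,-0.22,-0.2,-0.045],
    [0.208,-0.433,-0.4,-0.09],
    [0.208,-0.433,-0.55,-0.135],
    [0.208,-0.433,-0.678,-0.172],
    [0.208,-0.433,-0.678,-0.172],
  ],
)

```text
time: 2.2
eef_pos: [0.5172, 0.0901, 0.1277]
ee_rot: [1.949, 0.475, -1.97]
ft_force: [-0.9, -0.4, -0.3]
gripper_width: 0.0857
```

```bash
python3 -c "
from h import *
go(.519,.09,.049,-63)"
```

```text
t 2.2 pos [0.5172 0.0901 0.1277] jaw -62.93 q7 -0.82 f [-0.9 -0.4 -0.3] w 0.0857 | shares [ 0.012 -0.    -0.525] -0.0004
```

>>> apply_moves(
  series=[
    [0.012,0,-0.25,0],
    [0.012,0,-0.45,0],
    [0.012,0,-0.525,0],
    [0.012,0,-0.525,0],
  ],
)

```text
time: 2.6
eef_pos: [0.5187, 0.0904, 0.0487]
ee_rot: [1.947, 0.478, -1.97]
ft_force: [-0.0, 0.2, 0.2]
gripper_width: 0.0854
```

>>> apply_moves(
  series=[
    [0,0,0,0],
    [0,0,0,0],
    [0,0,0,0],
    [0,0,0,0],
    [0,0,0,0],
    [0,0,0,0],
    [0,0,0,0],
  ],
  claw=0,
)

```text
time: 3.3
eef_pos: [0.5197, 0.0903, 0.0497]
ee_rot: [1.949, 0.477, -1.968]
ft_force: [0.2, -0.5, 6.2]
gripper_width: 0.031
```

```bash
cat > snap.py <<'E'
import sys
from bench import bot
from h import *
tag=sys.argv[1]
def br(a): return np.clip(255*(a/255.)**0.55,0,255).astype(np.uint8)
out=[]
for n,i in (('top',2),('scene',3)):
    a=[int(v) for v in sys.argv[i].split(',')]
    im=bot.capture(n)['image'][:,:,::-1]
    cv2.imwrite(f'pics/{tag}_{n}_raw.png',im)
    out.append(br(cv2.resize(im[a[1]:a[3],a[0]:a[2]],(400,300*1),interpolation=cv2.INTER_CUBIC)))
cv2.imwrite(f'pics/{tag}.png',np.hstack(out))
E
python3 snap.py g1 230,210,310,270 320,190,420,265; python3 -c "
from h import *
go(.519,.09,.2,-63)"
```

```text
t 3.4 pos [0.5197 0.0902 0.0497] jaw -62.83 q7 -0.731 f [-0.2 -0.1  5.3] w 0.0311 | shares [-0.005 -0.002  1.002] -0.0009
```

View pics/g1.png

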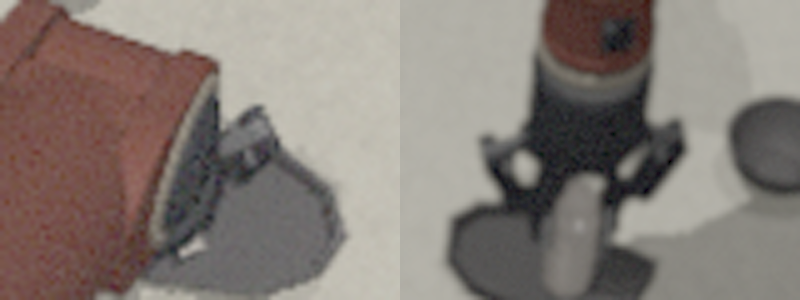

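>>> apply_moves(
  series=[
    [0,0,0.15,0],
    [0,0,0.4,0],
    [0.02,-0.1,0.65,0],
    [0.1,-0.35,0.8,0],
    [0.25,-0.65,0.8,0],
    [0.4,-0.95,0.8,0],
    [0.4,-1,0.8,0],
  ],
)

```text
time: 4.1
eef_pos: [0.5811, -0.0683, 0.1706]
ee_rot: [1.954, 0.461, -1.969]
ft_force: [-0.8, 0.0, -1.5]
gripper_width: 0.0308
```

```bash
python3 snap.py g2 230,180,390,300 200,150,420,315; python3 -c "
from h import *
go(.638,-.197,.07,-63);go(.638,-.197,.048,-63)"
```

```text
t 4.2 pos [ 0.579  -0.0626  0.1693] jaw -63.13 q7 -0.616 f [ 0.4  0.6 -0.5] w 0.0307 | shares [ 0.394 -0.896 -0.662] 0.0007
t 4.2 pos [ 0.579  -0.0626  0.1693] jaw -63.13 q7 -0.616 f [ 0.4  0.6 -0.5] w 0.0307 | shares [ 0.394 -0.896 -0.809] 0.0007
```

View pics/g2.png

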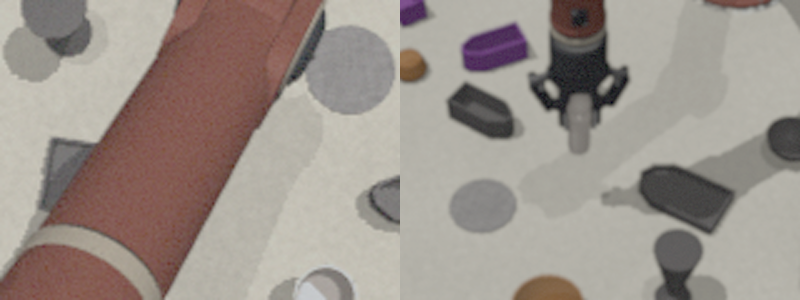

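>>> apply_moves(
  series=[
    [0.13,-0.3,-0.15,0],
    [0.27,-0.6,-0.35,0],
    [0.394,-0.896,-0.55,0],
    [0.394,-0.896,-0.66,0],
    [0.394,-0.896,-0.75,0],
    [0.394,-0.896,-0.785,0],
    [0.394,-0.896,-0.8,0],
  ],
)

```text
time: 4.9
eef_pos: [0.6383, -0.1936, 0.0491]
ee_rot: [1.949, 0.478, -1.971]
ft_force: [0.6, 0.7, -0.2]
gripper_width: 0.031
```

```bash
python3 -c "
from h import *
go(.638,-.197,.0487,-63)"
```

```text
t 4.9 pos [ 0.6383 -0.1936  0.0491] jaw -62.94 q7 -0.406 f [ 0.6  0.7 -0.2] w 0.031 | shares [-0.002 -0.023 -0.003] -0.0003
```

>>> apply_moves(
  series=[
    [0,-0.02,-0.005,0],
    [0,-0.02,-0.01,0],
    [0,-0.02,-0.01,0],
  ],
)

```text
time: 5.2
eef_pos: [0.6391, -0.1955, 0.0489]
ee_rot: [1.951, 0.479, -1.969]
ft_force: [-0.2, 0.9, 0.7]
gripper_width: 0.031
```

>>> apply_moves(
  series=[
    [0,0,-0.006,0],
    [0,0,-0.012,0],
    [0,0,-0.012,0],
  ],
)

```text
time: 5.5
eef_pos: [0.6395, -0.1953, 0.0487]
ee_rot: [1.952, 0.48, -1.967]
ft_force: [-1.6, 1.3, 6.7]
gripper_width: 0.0308
```

>>> apply_moves(
  series=[
    [0,0,0.01,0],
    [0,0,0.01,0],
    [0,0,0.01,0],
    [0,0,0.05,0],
    [0,0,0.2,0],
    [0,0,0.5,0],
    [0,0,0.7,0.05],
  ],
  claw=1,
)

```text
time: 6.2
eef_pos: [0.6402, -0.1959, 0.1562]
ee_rot: [1.857, 0.608, -1.87]
ft_force: [0.3, -0.7, 0.9]
gripper_width: 0.0853
```

```bash
python3 snap.py g3 230,180,390,300 180,150,400,315; python3 -c "
from h import *
go(.58,.35,.2,99.6)"
```

```text
t 6.3 pos [ 0.6425 -0.1977  0.1599] jaw -54.17 q7 -0.336 f [-0.6 -0.4 -0.2] w 0.0852 | shares [-0.417  3.651  0.267] 0.8543
```

View pics/g3.png

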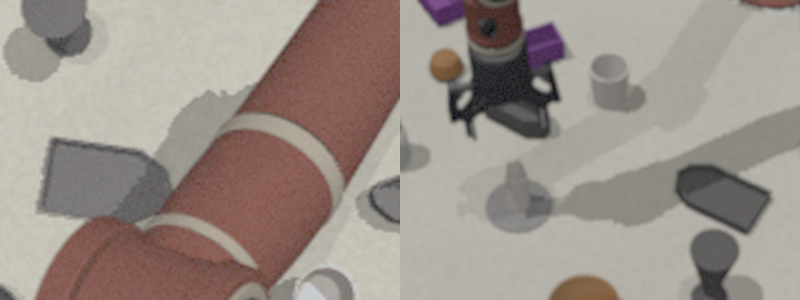

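>>> apply_moves(
  series=[
    [-0.1,0.3,0.25,0.045],
    [-0.2,0.6,0.3,0.09],
    [-0.25,0.9,0.3,0.14],
    [-0.25,1,0.3,0.19],
    [-0.25,1,0.3,0.235],
  ],
)

```text
time: 6.8
eef_pos: [0.6046, -0.0412, 0.2045]
ee_rot: [1.358, 1.111, -1.352]
ft_force: [0.2, 0.7, 0.4]
gripper_width: 0.0852
```

>>> apply_moves(
  series=[
    [-0.05,0.3,0,0.045],
    [-0.1,0.6,0,0.09],
    [-0.12,0.9,0,0.14],
    [-0.12,1,0,0.19],
    [-0.12,1,0,0.235],
  ],
)

```text
time: 7.3
eef_pos: [0.5855, 0.1141, 0.2037]
ee_rot: [0.801, 1.426, -0.796]
ft_force: [0.3, -0.3, -0.5]
gripper_width: 0.0856
```

>>> apply_moves(
  series=[
    [-0.05,0.3,0,0.045],
    [-0.08,0.6,0,0.09],
    [-0.1,0.9,0,0.14],
    [-0.1,1,0,0.19],
    [-0.1,1,0,0.235],
  ],
  claw=0.33,
)

```text
time: 7.8
eef_pos: [0.5686, 0.2691, 0.2028]
ee_rot: [0.222, 1.569, -0.217]
ft_force: [0.1, -0.5, -0.4]
gripper_width: 0.0285
```

```bash
python3 -c "
from h import *
go(.5687,.3353,.13,99.6);go(.5687,.3353,.0705,99.6)"
```

```text
t 7.8 pos [0.5686 0.2691 0.2028] jaw 74.01 q7 0.796 f [ 0.1 -0.5 -0.4] w 0.0285 | shares [ 0.001  0.441 -0.485] 0.1422
t 7.8 pos [0.5686 0.2691 0.2028] jaw 74.01 q7 0.796 f [ 0.1 -0.5 -0.4] w 0.0285 | shares [ 0.001  0.441 -0.882] 0.1422
```

>>> apply_moves(
  series=[
    [0,0.25,0,0.045],
    [0,0.44,0,0.09],
    [0,0.441,-0.25,0.142],
    [0,0.441,-0.45,0.142],
    [0,0.441,-0.45,0.142],
  ],
)

```text
time: 8.3
eef_pos: [0.5653, 0.3327, 0.1297]
ee_rot: [-0.135, 1.588, 0.127]
ft_force: [-1.1, -0.0, -0.5]
gripper_width: 0.0282
```

```bash
python3 snap.py g4 130,180,230,280 390,230,490,330; python3 -c "
from h import *
go(.5687,.3353,.0705,99.6)"
```

```text
t 8.4 pos [0.5687 0.3348 0.135 ] jaw 99.47 q7 1.071 f [-0.3  0.9  0.4] w 0.0282 | shares [ 0.     0.004 -0.43 ] 0.0007
```

View pics/g4.png

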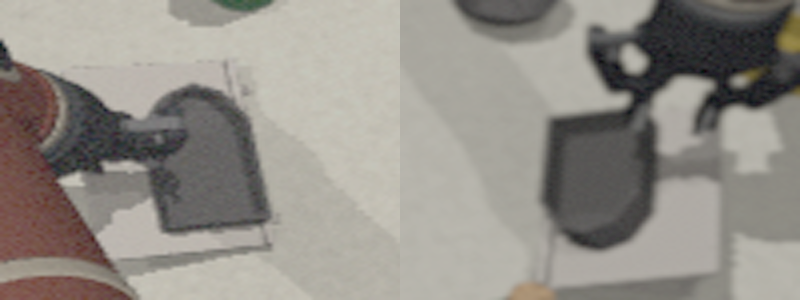

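>>> apply_moves(
  series=[
    [0,0.004,-0.15,0],
    [0,0.004,-0.3,0],
    [0,0.004,-0.38,0],
    [0,0.004,-0.43,0],
    [0,0.004,-0.43,0],
  ],
)

```text
time: 8.9
eef_pos: [0.5688, 0.3354, 0.0707]
ee_rot: [-0.13, 1.578, 0.13]
ft_force: [0.2, -0.1, 0.2]
gripper_width: 0.0283
```

```bash
python3 snap.py g5 130,180,230,280 390,230,490,330; python3 -c "
from h import *
go(.5687,.3353,.0705,99.6)"
```

```text
t 9.0 pos [0.5694 0.3358 0.0717] jaw 99.46 q7 1.058 f [ 0.7 -0.4 -0. ] w 0.0279 | shares [-0.005 -0.004 -0.008] 0.0008
```

View pics/g5.png

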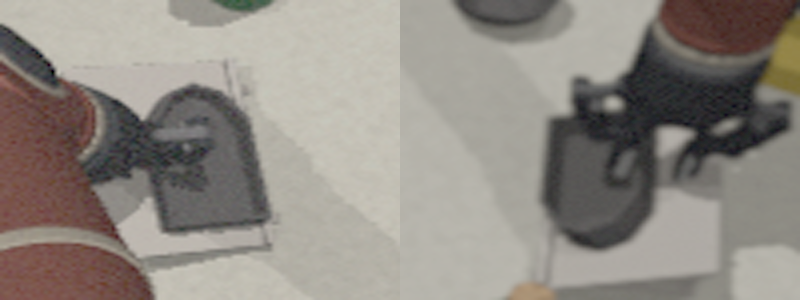

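>>> apply_moves(
  series=[
    [-0.007,0.04,0.023,0],
    [-0.015,0.085,0.05,0],
    [-0.022,0.131,0.077,0],
    [-0.022,0.131,0.077,0],
  ],
)

```text
time: 9.4
eef_pos: [0.5664, 0.3568, 0.0848]
ee_rot: [-0.13, 1.574, 0.132]
ft_force: [-0.3, -4.0, 2.6]
gripper_width: 0.028
```

```bash
python3 snap.py g6 130,180,230,280 390,230,490,330; python3 -c "
from h import *
go(.5687,.3353,.0705,99.6)"
```

```text
t 9.5 pos [0.5667 0.3549 0.084 ] jaw 99.47 q7 1.037 f [ 0.4 -4.8  1.1] w 0.028 | shares [ 0.013 -0.131 -0.09 ] 0.0007
```

View pics/g6.png

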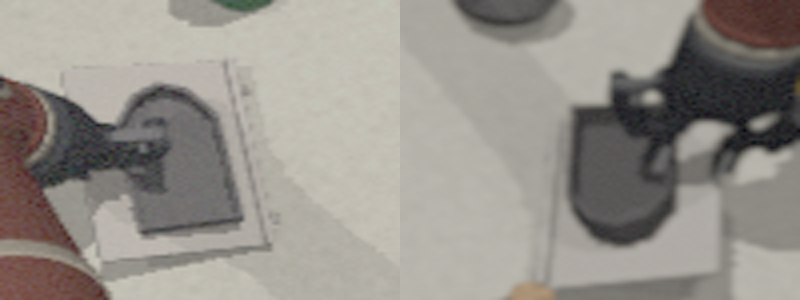

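>>> apply_moves(
  series=[
    [0,0,-0.02,0],
    [0,0,-0.02,0],
    [0,0,-0.02,0],
    [0,0,-0.01,0],
    [0,0,0,0],
  ],
  claw=0,
  force=40,
)

```text
time: 10.0
eef_pos: [0.5661, 0.3557, 0.0835]
ee_rot: [-0.129, 1.576, 0.131]
ft_force: [0.3, -0.3, -3.1]
gripper_width: 0.0026
```

```bash
python3 snap.py g7 130,180,230,280 390,230,490,330; python3 -c "
from h import *
go(.5687,.3353,.0705,99.6)"
```

```text
t 10.1 pos [0.5658 0.3565 0.0837] jaw 99.53 q7 1.037 f [ 0.8 -1.1 -1.7] w 0.0025 | shares [ 0.019 -0.141 -0.088] 0.0004
```

View pics/g7.png

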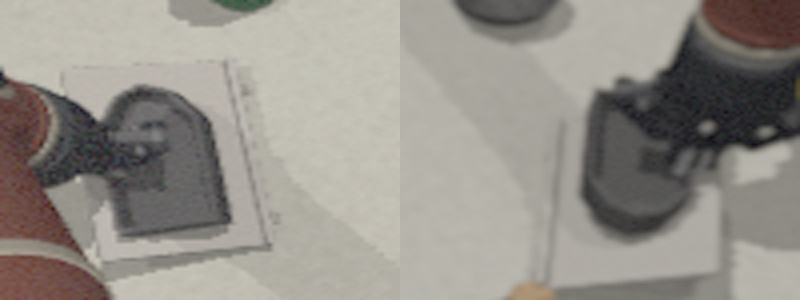

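>>> apply_moves(
  series=[
    [0,0,0.1,0],
    [0,0,0.3,0],
    [0,0,0.5,0],
    [0,0,0.5,0],
  ],
)

```text
time: 10.5
eef_pos: [0.568, 0.3603, 0.1649]
ee_rot: [-0.123, 1.566, 0.139]
ft_force: [0.7, 0.9, -3.0]
gripper_width: 0.0027
```

```bash
python3 snap.py g8 110,160,230,280 390,200,510,320; python3 -c "
from h import *
go(.5687,.3353,.0705,99.6)"
```

```text
t 10.6 pos [0.5654 0.3577 0.1597] jaw 99.58 q7 1.05 f [-0.1 -0.3 -3.7] w 0.003 | shares [ 0.022 -0.149 -0.594] 0.0001
```

View pics/g8.png

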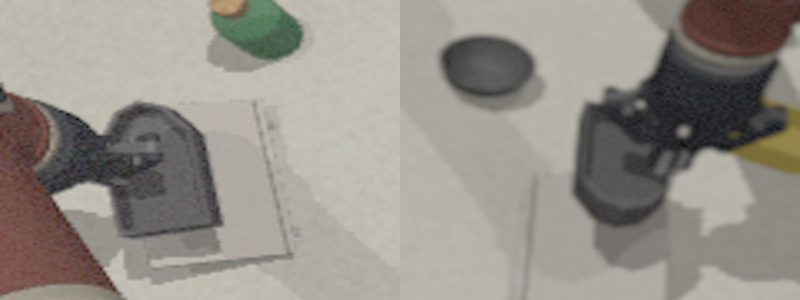

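>>> apply_moves(
  series=[
    [0,-0.2,0.2,-0.045],
    [0,-0.4,0.25,-0.09],
    [0,-0.6,0.25,-0.135],
    [0,-0.8,0.25,-0.18],
    [0,-1,0.25,-0.225],
  ],
)

```text
time: 11.1
eef_pos: [0.5638, 0.2066, 0.1953]
ee_rot: [0.431, 1.538, -0.424]
ft_force: [0.2, 0.8, -3.9]
gripper_width: 0.0028
```

>>> apply_moves(
  series=[
    [0,-0.2,0,-0.045],
    [0,-0.4,0,-0.09],
    [0,-0.6,0,-0.135],
    [0,-0.8,0,-0.18],
    [0,-1,0,-0.225],
  ],
)

```text
time: 11.6
eef_pos: [0.5624, 0.0559, 0.1936]
ee_rot: [0.981, 1.352, -0.972]
ft_force: [0.8, -0.9, -3.1]
gripper_width: 0.0031
```

```bash
python3 -c "
from h import *
go(.55,-.093,.16,-9.8)"
```

```text
t 11.6 pos [0.5624 0.0559 0.1936] jaw 17.97 q7 0.329 f [ 0.8 -0.9 -3.1] w 0.0031 | shares [-0.083 -0.993 -0.224] -0.1543
```

>>> apply_moves(
  series=[
    [-0.03,-0.25,0,-0.045],
    [-0.06,-0.55,-0.05,-0.09],
    [-0.083,-0.85,-0.2,-0.135],
    [-0.083,-0.993,-0.5,-0.154],
    [-0.083,-0.993,-0.65,-0.154],
    [-0.083,-0.993,-0.75,-0.154],
    [-0.083,-0.993,-0.75,-0.154],
  ],
)

```text
time: 12.3
eef_pos: [0.547, -0.0919, 0.0775]
ee_rot: [1.339, 1.14, -1.334]
ft_force: [-1.1, 1.7, -3.5]
gripper_width: 0.0025
```

```bash
python3 snap.py g9 270,170,390,290 220,150,370,270; python3 -c "
from h import *
go(.55,-.093,.022,-9.8)"
```

```text
t 12.4 pos [ 0.5496 -0.0925  0.0805] jaw -9.72 q7 0.268 f [-0.8  0.7 -2.3] w 0.0028 | shares [ 0.003 -0.004 -0.39 ] -0.0005
```

View pics/g9.png

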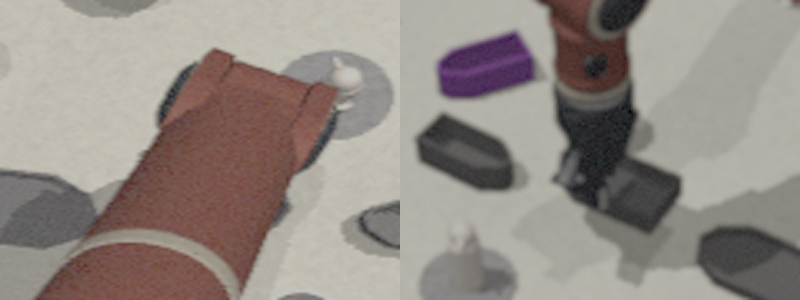

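>>> apply_moves(
  series=[
    [0,0,-0.2,0],
    [0,0,-0.3,0],
    [0,0,-0.36,0],
    [0,0,-0.36,0],
  ],
)

```text
time: 12.8
eef_pos: [0.5495, -0.0921, 0.0262]
ee_rot: [1.341, 1.135, -1.329]
ft_force: [-0.5, -0.6, -2.9]
gripper_width: 0.0028
```

>>> apply_moves(
  series=[
    [0,0,-0.015,0],
    [0,0,-0.03,0],
    [0,0,-0.03,0],
  ],
)

```text
time: 13.1
eef_pos: [0.5498, -0.0921, 0.0222]
ee_rot: [1.341, 1.135, -1.328]
ft_force: [0.3, 0.1, -2.5]
gripper_width: 0.0028
```

>>> apply_moves(
  series=[
    [0,0,-0.015,0],
    [0,0,-0.03,0],
    [0,0,-0.03,0],
  ],
)

```text
time: 13.4
eef_pos: [0.5497, -0.0921, 0.0175]
ee_rot: [1.341, 1.135, -1.329]
ft_force: [-0.8, 0.0, -3.0]
gripper_width: 0.003
```

```bash
python3 snap.py g10 270,170,390,290 220,150,340,240
```

```text
(no output)
```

View pics/g10.png

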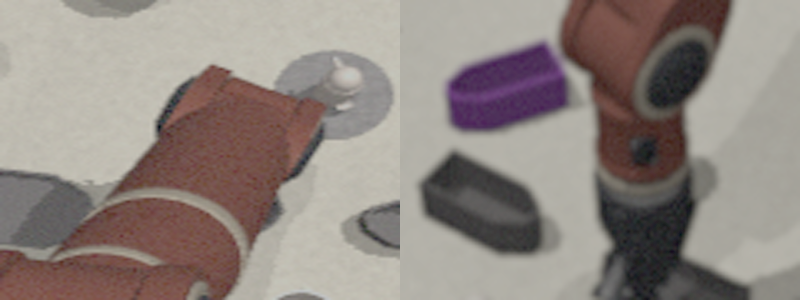

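>>> apply_moves(
  series=[
    [0,0,-0.01,0],
    [0,0,-0.02,0],
    [0,0,-0.02,0],
  ],
)

```text
time: 13.8
eef_pos: [0.5501, -0.0922, 0.0166]
ee_rot: [1.342, 1.134, -1.327]
ft_force: [-2.8, 0.7, 10.7]
gripper_width: 0.0027
```

```bash
python3 snap.py g11 270,170,390,290 250,180,370,270
```

```text
(no output)
```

View pics/g11.png

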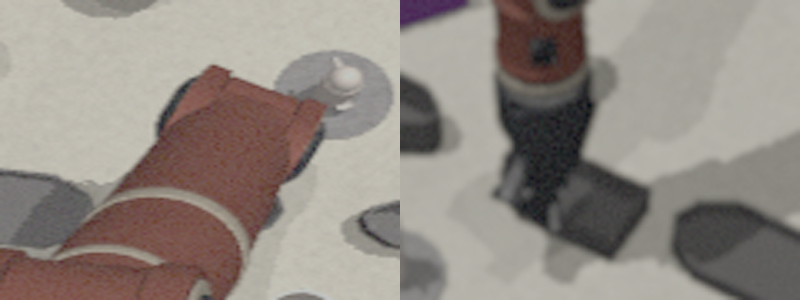

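>>> apply_moves(
  series=[
    [0,0,0.005,0],
    [0,0,0.005,0],
    [0,0,0.005,0],
    [0,0,0.1,0],
    [0,0,0.4,0],
    [0,0,0.7,0],
    [0,0.3,0.9,0],
    [0,0.6,1,0],
    [0,0.9,1,0],
    [0,1,1,0],
  ],
  claw=0.33,
)

```text
time: 14.9
eef_pos: [0.55, 0.0652, 0.1679]
ee_rot: [1.34, 1.142, -1.317]
ft_force: [-0.0, 0.4, 0.2]
gripper_width: 0.0284
```

```bash
python3 snap.py g12 240,190,400,310 230,170,390,290
```

```text
(no output)
```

View pics/g12.png

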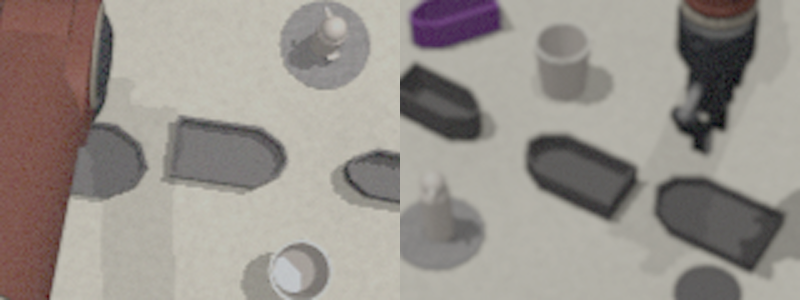

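Mid dish stands flat on the counter, pointed end the same way as the big one. Refit mid and big.

```bash
cat > refit.py <<'E'
import sys
from bench import bot
from h import *
# usage: refit.py name x y yawdeg z [name ...] ; same-camera fit with automatic boxes
cs={n:bot.capture(n) for n in('top','scene')}
a=sys.argv[1:]
while a:
    n=a[0];x,y,yd,z=map(float,a[1:5]);a=a[5:]
    bx={}
    for k in cs:
        uv=proj(cs[k],dishpts(n,x,y,np.radians(yd),z));lo=np.floor(uv.min(0)-7).astype(int);hi=np.ceil(uv.max(0)+8).astype(int)
        bx[k]=(*lo,*hi)
    for sub in (['top','scene'],['top'],['scene']):
        p,f=fit(n,cs,{k:bx[k] for k in sub},(x,y,np.radians(yd)),z,shape=(27,.72,.6) )
        print(n,sub,np.round(p[:2],4),round(np.degrees(p[2]),2),round(f,1))
E
python3 refit.py mid .52 -.088 -99.8 .016 big .5192 .0747 -99.8 .01
python3 -c "
from h import *
go(.55,-.093,.022,-9.8)"
```

```text
mid ['top', 'scene'] [ 0.5182 -0.0817] -99.32 141.4
mid ['top'] [ 0.5182 -0.082 ] -98.73 54.5
mid ['scene'] [ 0.5187 -0.0809] -100.53 84.2
big ['top', 'scene'] [0.5185 0.0757] -98.58 1304.5
big ['top'] [0.5082 0.0994] -90.2 1216.9
big ['scene'] [0.518  0.0755] -98.66 66.4
t 15.1 pos [0.55   0.056  0.1668] jaw -9.78 q7 -0.041 f [-0.3 -0.7  0. ] w 0.0282 | shares [ 0.    -0.993 -0.966] -0.0001
```

>>> apply_moves(
  series=[
    [-0.07,-0.3,0,0],
    [-0.14,-0.6,0,0],
    [-0.21,-0.9,-0.1,0],
    [-0.211,-0.917,-0.4,0.003],
    [-0.211,-0.917,-0.6,0.003],
    [-0.211,-0.917,-0.7,0.003],
  ],
  claw=1,
)

```text
time: 15.7
eef_pos: [0.5156, -0.0856, 0.0595]
ee_rot: [1.336, 1.136, -1.332]
ft_force: [0.6, 0.2, 0.2]
gripper_width: 0.0851
```

```bash
python3 -c "
from h import *
go(.5184,-.0816,.0135,-9.3)"; python3 snap.py g13 240,190,400,310 230,170,390,290
```

```text
t 15.7 pos [ 0.5156 -0.0856  0.0595] jaw -9.62 q7 0.3 f [0.6 0.2 0.2] w 0.0851 | shares [ 0.019  0.026 -0.307] 0.0018
```

View pics/g13.png

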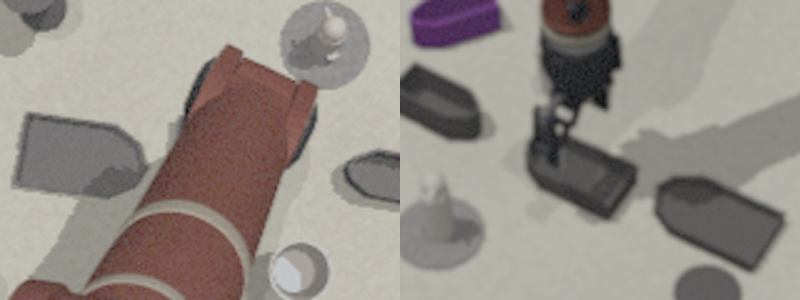

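>>> apply_moves(
  series=[
    [0.019,0.026,-0.1,0.002],
    [0.019,0.026,-0.2,0.002],
    [0.019,0.026,-0.28,0.002],
    [0.019,0.026,-0.307,0.002],
    [0.019,0.026,-0.307,0.002],
  ],
)

```text
time: 16.3
eef_pos: [0.5185, -0.0816, 0.0138]
ee_rot: [1.331, 1.14, -1.328]
ft_force: [0.3, 1.1, -0.3]
gripper_width: 0.0856
```

```bash
python3 -c "
from h import *
go(.5184,-.0816,.0135,-9.3)"; python3 refit.py big .5192 .0747 -99.8 .01
```

```text
t 16.3 pos [ 0.5185 -0.0816  0.0138] jaw -9.25 q7 0.326 f [ 0.3  1.1 -0.3] w 0.0856 | shares [-0.001  0.    -0.002] -0.0003
big ['top', 'scene'] [0.5167 0.0725] -101.56 655.0
big ['top'] [0.5061 0.0523] -107.86 555.0
big ['scene'] [0.5168 0.0733] -101.61 81.9
```

>>> apply_moves(
  series=[
    [0,0,0,0],
    [0,0,0,0],
    [0,0,0,0],
    [0,0,0,0],
    [0,0,0,0],
  ],
  claw=0,
  force=40,
)

```text
time: 16.9
eef_pos: [0.5201, -0.0816, 0.0156]
ee_rot: [1.333, 1.137, -1.324]
ft_force: [-0.6, -1.2, 6.3]
gripper_width: 0.0639
```

>>> apply_moves(
  series=[
    [0,0,0.1,0],
    [0,0,0.3,0],
    [0,0,0.5,0],
    [0,0,0.5,0],
    [0,0,0.5,0],
  ],
)

```text
time: 17.4
eef_pos: [0.5196, -0.0812, 0.0903]
ee_rot: [1.332, 1.138, -1.324]
ft_force: [-0.9, 0.3, -3.3]
gripper_width: 0.0639
```

```bash
python3 -c "
from h import *
go(.5184,-.0816,.0135,-9.3)";python3 snap.py g14 230,180,390,300 250,170,410,290; python3 refit.py big .5192 .0747 -99.8 .01
```

```text
t 17.4 pos [ 0.5196 -0.0812  0.0903] jaw -9.19 q7 0.278 f [-0.9  0.3 -3.3] w 0.0639 | shares [-0.008 -0.003 -0.512] -0.0006
big ['top', 'scene'] [0.5167 0.0719] -101.32 604.6
big ['top'] [0.5122 0.0632] -104.83 511.3
big ['scene'] [0.5165 0.073 ] -100.64 83.0
```

View pics/g14.png

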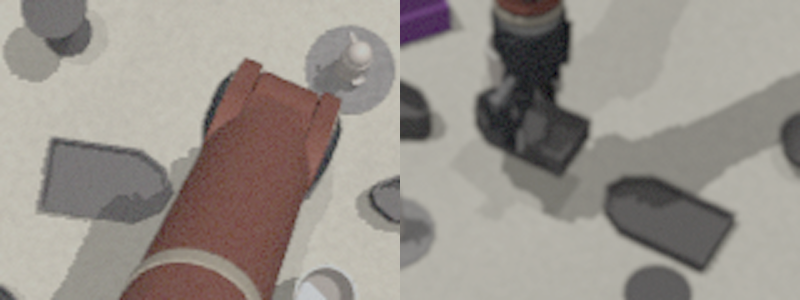

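Run:
```python
from bench import bot
from h import *
c=bot.capture('top');s=bot.capture('scene')
def ld(c,f): d=dict(c);d['image']=cv2.imread(f)[:,:,::-1];return d
def br(a): return np.clip(255*(a/255.)**0.55,0,255).astype(np.uint8)
for ft,fs in(('g13','g12'),('g14','g14')):
  cs=dict(top=ld(c,f'pics/{ft}_top_raw.png'),scene=ld(s,f'pics/{fs}_scene_raw.png'))
  for thr in(66,72):
    bx=dict(top=(240,230,302,273),scene=(326,233,390,281))
    for sub in(['top'],['scene'],['top','scene']):
        p,f=fit('big',cs,{k:bx[k] for k in sub},(.5188,.075,np.radians(-99.5)),.01,shape=(28,.72,.58),thr=thr);print(ft,thr,sub,np.round(p[:2],4),round(np.degrees(p[2]),2),round(f,1))
ims=[]
for cc,(x0,y0) in((cs['top'],(236,222)),(ld(s,'pics/g12_scene_raw.png'),(322,222))):
    K=5.5;im=br(cv2.resize(cc['image'][y0:y0+62,x0:x0+70,::-1],None,fx=K,fy=K,interpolation=cv2.INTER_NEAREST))
    for pose,col in(((.5190,.0750,-99.7),(0,255,0)),):
        uv=(proj(cc,dishpts('big',pose[0],pose[1],np.radians(pose[2]),.01,fx=28,k=.72,m=.58))-[x0,y0]+.5)*K
        m=len(uv)//2
        cv2.polylines(im,[np.round(uv[m:]).astype(np.int32)],True,col,1);cv2.polylines(im,[np.round(uv[:m]).astype(np.int32)],True,(0,0,255),1)
    ims.append(im)
cv2.imwrite('pics/ov2.png',np.hstack(ims))
```

```text
g13 66 ['top'] [0.5186 0.0727] -100.18 60.8
g13 66 ['scene'] [0.5185 0.0752] -99.12 69.3
g13 66 ['top', 'scene'] [0.5188 0.0743] -99.69 151.2
g13 72 ['top'] [0.5189 0.0732] -100.19 54.8
g13 72 ['scene'] [0.5186 0.0757] -98.54 73.6
g13 72 ['top', 'scene'] [0.5187 0.074 ] -100.28 147.6
g14 66 ['top'] [0.5178 0.0719] -101.37 181.7
g14 66 ['scene'] [0.5166 0.0732] -100.09 74.5
g14 66 ['top', 'scene'] [0.5173 0.0724] -101.34 263.8
g14 72 ['top'] [0.5182 0.0726] -101.06 183.8
g14 72 ['scene'] [0.5164 0.0725] -101.28 88.6
g14 72 ['top', 'scene'] [0.5172 0.0725] -101.61 282.9
```

View pics/ov2.png

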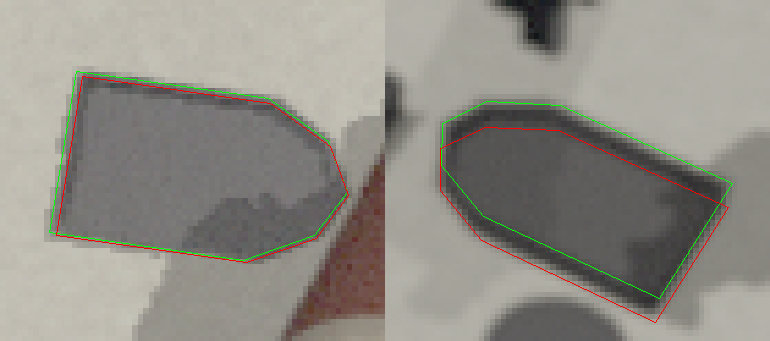

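>>> apply_moves(
  series=[
    [0,0.2,0,0],
    [0,0.5,0,0],
    [0,0.8,0,0],
    [0,1,0,0],
    [0,1,0,-0.003],
    [0,1,0,-0.003],
  ],
)

```text
time: 18.3
eef_pos: [0.519, 0.0692, 0.0888]
ee_rot: [1.336, 1.135, -1.332]
ft_force: [0.1, -1.5, -1.9]
gripper_width: 0.0635
```

```bash
python3 -c "
from h import *
go(.5198,.0745,.035,-9.8)";python3 snap.py g15 230,180,390,300 310,190,430,280
```

```text
t 18.3 pos [0.519  0.0692 0.0888] jaw -9.63 q7 0.016 f [ 0.1 -1.5 -1.9] w 0.0635 | shares [ 0.005  0.035 -0.359] -0.0009
```

View pics/g15.png

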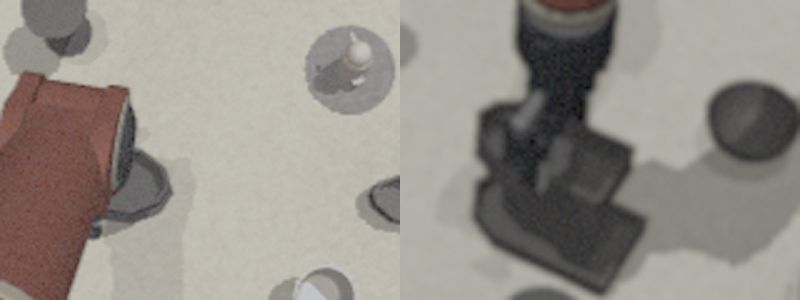

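>>> apply_moves(
  series=[
    [0.005,0.035,-0.1,-0.001],
    [0.005,0.035,-0.2,-0.001],
    [0.005,0.035,-0.29,-0.001],
    [0.005,0.035,-0.29,-0.001],
  ],
)

```text
time: 18.8
eef_pos: [0.5187, 0.0698, 0.0442]
ee_rot: [1.34, 1.13, -1.344]
ft_force: [-0.2, 0.0, -3.7]
gripper_width: 0.0638
```

```bash
cat > ov.py <<'E'
import sys
from bench import bot
from h import *
# ov.py tag x0 y0 W name x y yaw z ...
def br(a): return np.clip(255*(a/255.)**0.5,0,255).astype(np.uint8)
tag,x0,y0,W=sys.argv[1],*map(int,sys.argv[2:5]);a=sys.argv[5:]
s=bot.capture('scene');K=600/W
im=br(cv2.resize(s['image'][y0:y0+W*9//10,x0:x0+W,::-1],None,fx=K,fy=K,interpolation=cv2.INTER_CUBIC))
cols=[(0,255,0),(0,200,255),(255,100,0)];i=0
while a:
    n=a[0];x,y,yd,z=map(float,a[1:5]);a=a[5:]
    uv=(proj(s,dishpts(n,x,y,np.radians(yd),z,fx=28,k=.72,m=.58))-[x0,y0]+.5)*K;m=len(uv)//2
    cv2.polylines(im,[np.round(uv[m:]).astype(np.int32)],True,cols[i],1);cv2.polylines(im,[np.round(uv[:m]).astype(np.int32)],True,cols[i],1);i+=1
cv2.imwrite(f'pics/{tag}.png',im)
E
python3 -c "
from h import *
go(.5198,.0745,.0206,-9.8)";python3 ov.py g16 318 205 80 big .519 .0745 -99.8 .01 mid .519 .0745 -99.8 .045
```

```text
t 18.8 pos [0.5187 0.0698 0.0442] jaw -10.25 q7 0.039 f [-0.2  0.  -3.7] w 0.0638 | shares [ 0.007  0.031 -0.157] 0.0025
```

View pics/g16.png

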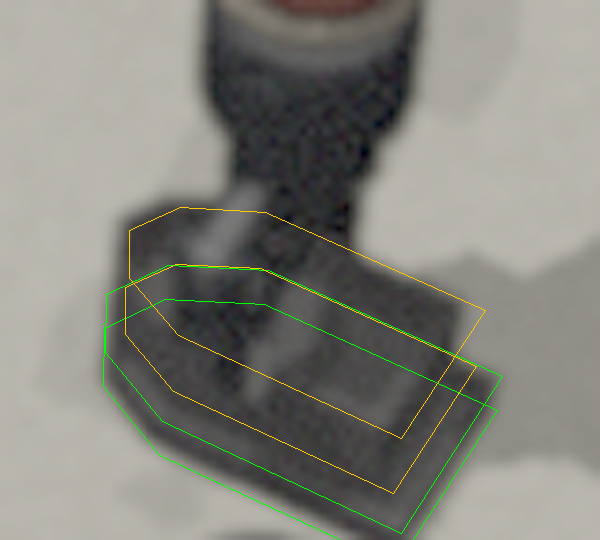

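>>> apply_moves(
  series=[
    [0.004,0.02,0,0.002],
    [0.007,0.031,0,0.0025],
    [0.007,0.031,0,0.0025],
    [0.007,0.031,0,0.0025],
  ],
)

```text
time: 19.25
eef_pos: [0.5208, 0.0749, 0.0456]
ee_rot: [1.336, 1.133, -1.335]
ft_force: [0.7, 0.5, -3.4]
gripper_width: 0.0637
```

```bash
python3 -c "
from h import *
go(.5198,.0745,.0206,-9.8)";python3 ov.py g17 318 205 80 big .519 .0745 -99.8 .01 mid .519 .0745 -99.8 .045
```

```text
t 19.25 pos [0.5208 0.0749 0.0456] jaw -9.76 q7 0.036 f [ 0.7  0.5 -3.4] w 0.0637 | shares [-0.007 -0.003 -0.166] -0.0002
```

View pics/g17.png

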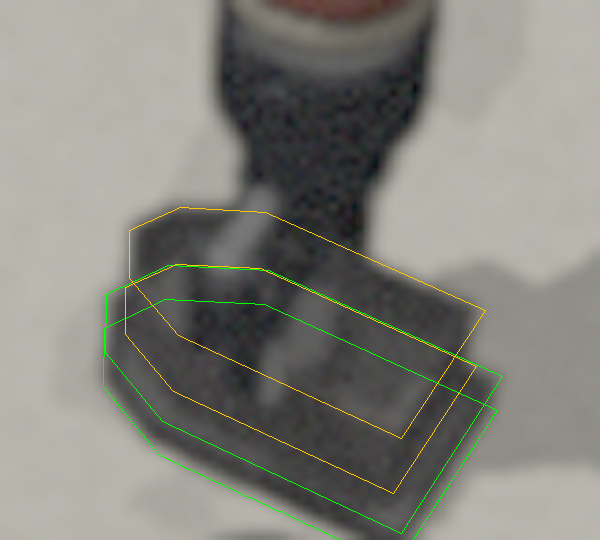

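>>> apply_moves(
  series=[
    [-0.004,-0.002,-0.04,0],
    [-0.004,-0.002,-0.08,0],
    [-0.004,-0.002,-0.11,0],
    [-0.004,-0.002,-0.125,0],
    [-0.004,-0.002,-0.125,0],
  ],
)

```text
time: 19.8
eef_pos: [0.5198, 0.0745, 0.0262]
ee_rot: [1.335, 1.134, -1.336]
ft_force: [0.1, -1.1, -2.8]
gripper_width: 0.0639
```

>>> apply_moves(
  series=[
    [0,0,-0.012,0],
    [0,0,-0.025,0],
    [0,0,-0.03,0],
    [0,0,-0.035,0],
  ],
)

```text
time: 20.2
eef_pos: [0.5198, 0.0745, 0.0209]
ee_rot: [1.335, 1.133, -1.336]
ft_force: [-0.1, -0.4, -3.8]
gripper_width: 0.0638
```

>>> apply_moves(
  series=[
    [0,0,-0.006,0],
    [0,0,-0.012,0],
    [0,0,-0.015,0],
  ],
)

```text
time: 20.5
eef_pos: [0.5198, 0.0745, 0.0206]
ee_rot: [1.336, 1.134, -1.335]
ft_force: [-5.5, 0.5, 15.8]
gripper_width: 0.0638
```

Contact at exactly the expected height. Release and rise.

>>> apply_moves(
  series=[
    [0,0,0.005,0],
    [0,0,0.005,0],
    [0,0,0.005,0],
    [0,0,0.1,0],
    [0,0,0.4,0],
    [0,0,0.7,0],
    [0,-0.3,0.9,0],
    [0,-0.6,0.9,0],
    [0,-0.9,0.9,0],
    [0,-1,0.9,0],
  ],
  claw=1,
)

```text
time: 21.5
eef_pos: [0.5193, -0.0821, 0.1564]
ee_rot: [1.34, 1.125, -1.342]
ft_force: [-0.7, -0.4, -0.6]
gripper_width: 0.0855
```

```bash
python3 -c "
from h import *
go(.4868,-.262,.15,-11.4)";python3 snap.py g18 230,210,310,270 320,200,400,260;python3 refit.py small .4868 -.262 78.6 .022
```

```text
t 21.5 pos [ 0.5193 -0.0821  0.1564] jaw -10.26 q7 0.23 f [-0.7 -0.4 -0.6] w 0.0855 | shares [-0.217 -1.199 -0.043] -0.0063
small ['top', 'scene'] [ 0.487  -0.2623] 77.98 129.1
small ['top'] [ 0.4869 -0.2624] 78.65 55.0
small ['scene'] [ 0.4861 -0.2626] 78.57 73.3
```

View pics/g18.png

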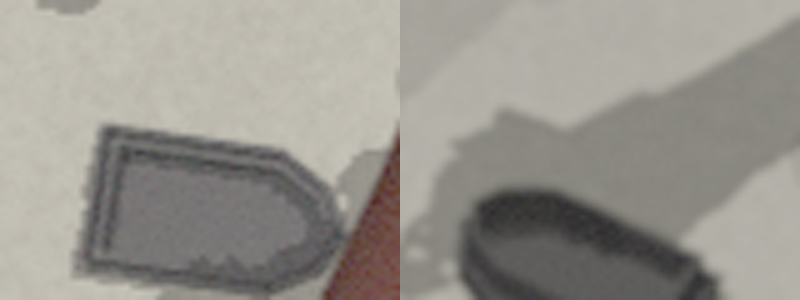

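>>> apply_moves(
  series=[
    [-0.07,-0.3,0,0],
    [-0.14,-0.6,0,0],
    [-0.2,-0.9,-0.05,0],
    [-0.21,-1,-0.15,-0.007],
    [-0.21,-1,-0.25,-0.007],
  ],
)

```text
time: 22.2
eef_pos: [0.4885, -0.2251, 0.1172]
ee_rot: [1.353, 1.122, -1.352]
ft_force: [0.1, 0.7, 0.8]
gripper_width: 0.0854
```

```bash
python3 -c "
from h import *
go(.4878,-.2623,.028,-11.5)"
```

```text
t 22.2 pos [ 0.4885 -0.2251  0.1172] jaw -11.09 q7 0.514 f [0.1 0.7 0.8] w 0.0854 | shares [-0.005 -0.248 -0.595] -0.0023
```

>>> apply_moves(
  series=[
    [-0.005,-0.248,-0.1,-0.002],
    [-0.005,-0.248,-0.3,-0.002],
    [-0.005,-0.248,-0.5,-0.002],
    [-0.005,-0.248,-0.595,-0.002],
    [-0.005,-0.248,-0.595,-0.002],
  ],
)

```text
time: 22.7
eef_pos: [0.4874, -0.2591, 0.0258]
ee_rot: [1.356, 1.126, -1.356]
ft_force: [0.7, -0.2, 0.6]
gripper_width: 0.0854
```

```bash
python3 -c "
from h import *
go(.4878,-.2623,.028,-11.5)"; python3 snap.py g19 350,220,450,295 200,170,300,245
```

```text
t 22.7 pos [ 0.4874 -0.2591  0.0258] jaw -11.26 q7 0.62 f [ 0.7 -0.2  0.6] w 0.0854 | shares [ 0.003 -0.021  0.015] -0.0013
```

View pics/g19.png

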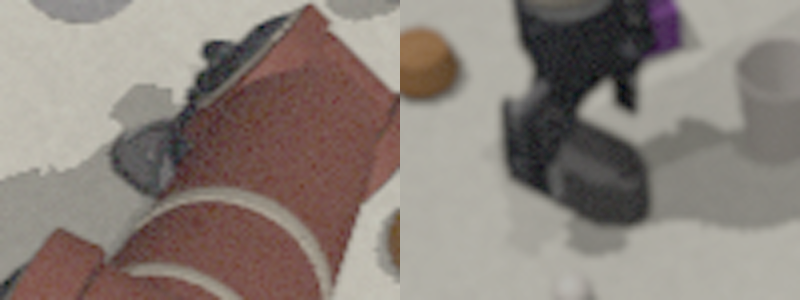

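>>> apply_moves(
  series=[
    [0.003,-0.021,0.015,-0.001],
    [0.003,-0.021,0.015,-0.001],
    [0.003,-0.021,0.015,-0.001],
    [0.003,-0.021,0.015,-0.001],
    [0.003,-0.021,0.015,-0.001],
    [0.003,-0.021,0.015,-0.001],
    [0.003,-0.021,0.015,-0.001],
  ],
  claw=0,
  force=40,
)

```text
time: 23.5
eef_pos: [0.4903, -0.2651, 0.0322]
ee_rot: [1.36, 1.115, -1.355]
ft_force: [0.5, 0.6, 5.8]
gripper_width: 0.0485
```

```bash
python3 -c "
from h import *
go(.4878,-.2623,.028,-11.5)"
```

```text
t 23.5 pos [ 0.4903 -0.2651  0.0322] jaw -11.52 q7 0.62 f [0.5 0.6 5.8] w 0.0485 | shares [-0.017  0.019 -0.028] 0.0001
```

>>> apply_moves(
  series=[
    [0,0,0.1,0],
    [0,0,0.35,0],
    [0,0.1,0.6,-0.02],
    [0.05,0.35,0.7,-0.065],
    [0.1,0.6,0.7,-0.11],
    [0.15,0.8,0.7,-0.155],
    [0.2,1,0.7,-0.2],
    [0.2,1,0.7,-0.245],
    [0.2,1,0.7,-0.29],
  ],
)

```text
time: 24.4
eef_pos: [0.5202, -0.1129, 0.137]
ee_rot: [1.976, 0.464, -1.965]
ft_force: [0.3, -0.9, -3.0]
gripper_width: 0.0485
```

```bash
python3 -c "
from h import *
go(.52,-.085,.06,-101.5)"; python3 snap.py g20 270,170,430,290 200,150,360,270
```

```text
t 24.4 pos [ 0.5202 -0.1129  0.137 ] jaw -63.85 q7 -0.402 f [ 0.3 -0.9 -3. ] w 0.0485 | shares [-0.001  0.186 -0.513] -0.2092
```

View pics/g20.png

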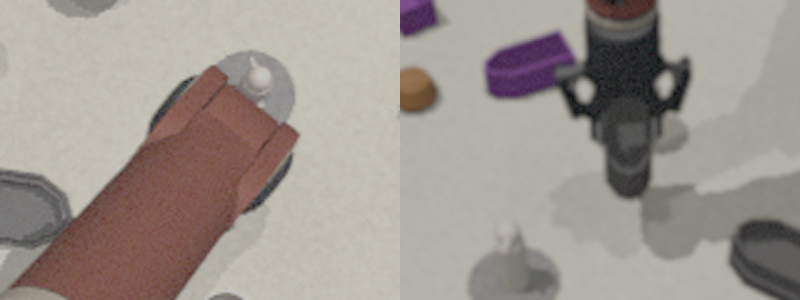

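>>> apply_moves(
  series=[
    [0,0.1,-0.1,-0.045],
    [0,0.186,-0.25,-0.09],
    [0,0.186,-0.4,-0.135],
    [0,0.186,-0.5,-0.18],
    [0,0.186,-0.6,-0.209],
    [0,0.186,-0.67,-0.209],
    [0,0.186,-0.67,-0.209],
  ],
)

```text
time: 25.2
eef_pos: [0.5189, -0.086, 0.0352]
ee_rot: [-2.121, 0.201, 2.114]
ft_force: [-0.4, -0.0, -1.7]
gripper_width: 0.0487
```

>>> apply_moves(
  series=[
    [0,0,-0.015,0],
    [0,0,-0.03,0],
    [0,0,-0.037,0],
    [0,0,-0.037,0],
  ],
)

```text
time: 25.6
eef_pos: [0.5193, -0.0863, 0.0322]
ee_rot: [-2.124, 0.198, 2.112]
ft_force: [-2.9, 1.0, 11.1]
gripper_width: 0.0485
```

>>> apply_moves(
  series=[
    [0,0,0.005,0],
    [0,0,0.005,0],
    [0,0,0.005,0],
    [0,0,0.15,0],
    [0,0.05,0.45,0.045],
    [0,0.3,0.65,0.09],
    [0,0.6,0.7,0.135],
    [0,0.8,0.7,0.18],
    [0,0.9,0.7,0.23],
    [0,1,0.7,0.275],
    [0,1,0.7,0.32],
    [0,1,0.7,0.37],
  ],
  claw=1,
)

```text
time: 26.8
eef_pos: [0.5192, 0.0645, 0.137]
ee_rot: [1.639, 0.872, -1.637]
ft_force: [0.1, -1.3, -0.8]
gripper_width: 0.0853
```

```bash
python3 snap.py g21 270,170,430,290 220,150,380,270; python3 refit.py small .519 -.085 -11.5 .022;python3 -c "
from h import *
go(.52,-.085,.15,78.6)"
```

```text
small ['top', 'scene'] [ 0.5161 -0.0827] -11.51 122.9
small ['top'] [ 0.5155 -0.0833] -12.28 61.7
small ['scene'] [ 0.5163 -0.0823] -10.48 57.1
t 27.0 pos [0.5193 0.0634 0.1372] jaw -35.02 q7 -0.324 f [-0.3 -0.2  0.7] w 0.0854 | shares [ 0.005 -0.989  0.086] 0.6312
```

View pics/g21.png

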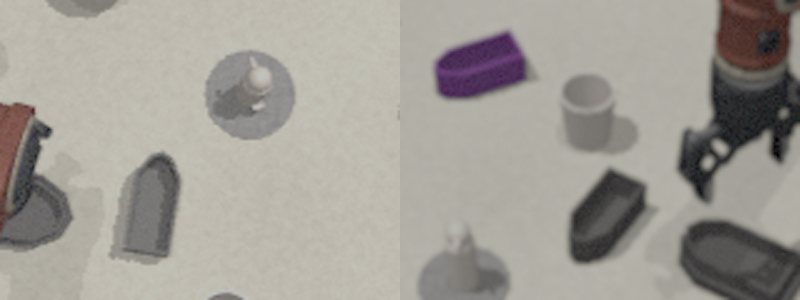

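>>> apply_moves(
  series=[
    [0,0,0,0.045],
    [0,-0.1,0,0.09],
    [0,-0.2,0,0.135],
    [0,-0.3,0,0.18],
    [0,-0.4,0,0.23],
    [0,-0.5,0,0.275],
    [0,-0.6,0,0.32],
    [0,-0.7,0,0.37],
    [0,-0.8,0,0.415],
    [0,-0.9,0,0.46],
    [0,-1,-0.1,0.51],
    [0,-1,-0.2,0.555],
  ],
)

```text
time: 28.2
eef_pos: [0.5193, -0.0902, 0.107]
ee_rot: [0.339, 1.548, -0.352]
ft_force: [0.4, 0.8, 0.4]
gripper_width: 0.0854
```

```bash
python3 -c "
from h import *
go(.5192,-.0862,.029,78.6)"
```

```text
t 28.2 pos [ 0.5193 -0.0902  0.107 ] jaw 64.79 q7 1.274 f [0.4 0.8 0.4] w 0.0854 | shares [-0.001  0.027 -0.52 ] 0.0767
```

>>> apply_moves(
  series=[
    [0,0.027,-0.1,0.045],
    [0,0.027,-0.2,0.077],
    [0,0.027,-0.38,0.077],
    [0,0.027,-0.48,0.077],
    [0,0.027,-0.52,0.077],
    [0,0.027,-0.52,0.077],
    [0,0.027,-0.52,0.077],
  ],
)

```text
time: 28.9
eef_pos: [0.5198, -0.0863, 0.0295]
ee_rot: [0.149, 1.568, -0.163]
ft_force: [0.1, 0.1, 0.7]
gripper_width: 0.0854
```

```bash
python3 snap.py g22 230,190,390,310 240,150,400,270;python3 -c "
from h import *
go(.5192,-.0862,.029,78.6)"
```

```text
t 29.0 pos [ 0.52   -0.0863  0.0298] jaw 78.62 q7 1.43 f [ 0.7 -0.6 -0.1] w 0.0855 | shares [-0.006  0.    -0.006] -0.0001
```

View pics/g22.png

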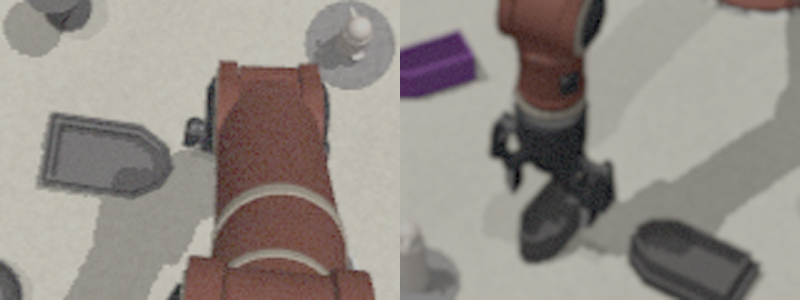

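>>> apply_moves(
  series=[
    [-0.004,0,-0.012,0],
    [-0.004,0,-0.012,0],
    [-0.004,0,-0.012,0],
    [-0.004,0,-0.012,0],
    [-0.004,0,-0.012,0],
    [-0.004,0,-0.012,0],
  ],
  claw=0,
  force=40,
)

```text
time: 29.6
eef_pos: [0.5197, -0.0864, 0.0286]
ee_rot: [0.149, 1.567, -0.163]
ft_force: [-0.6, 0.3, 6.2]
gripper_width: 0.0487
```

>>> apply_moves(
  series=[
    [0,0,0.1,0],
    [0,0,0.3,0],
    [0,0,0.6,-0.045],
    [0,0,0.75,-0.09],
    [0,0,0.75,-0.135],
    [0,0,0.75,-0.18],
  ],
)

```text
time: 30.2
eef_pos: [0.5196, -0.0863, 0.1416]
ee_rot: [0.596, 1.489, -0.608]
ft_force: [-0.6, 0.7, -3.0]
gripper_width: 0.0489
```

```bash
cat > ov2.py <<'E'
import sys
from h import *
from bench import bot
def br(a): return np.clip(255*(a/255.)**0.5,0,255).astype(np.uint8)
tag=sys.argv[1];mx,my,md=map(float,sys.argv[2:5])
ims=[]
for n,f,(x0,y0) in(('top',sys.argv[5],(238,224)),('scene',sys.argv[6],(322,222))):
    c=bot.capture(n);im=cv2.imread(f)
    K=6.5;W,H=62,60
    im=br(cv2.resize(im[y0:y0+H,x0:x0+W],None,fx=K,fy=K,interpolation=cv2.INTER_CUBIC))
    for nm,p,zc in(('big',(.519,.0745,-99.8),.02),('mid',(mx,my,md),.037)):
        P=dishpts(nm,p[0],p[1],np.radians(p[2]),0,fx=28,k=.72,m=.58);m=len(P)//2
        P=P[m:];P[:,2]=zc
        uv=(proj(c,P)-[x0,y0]+.5)*K
        cv2.polylines(im,[np.round(uv).astype(np.int32)],True,(0,255,0) if nm=='big' else (0,200,255),1)
    ims.append(im)
cv2.imwrite(f'pics/{tag}.png',np.hstack(ims))
E
python3 ov2.py ov3 .5185 .0745 -99.8 pics/g22_top_raw.png pics/g22_scene_raw.png; python3 -c "
from h import *
go(.5198,.0715,.12,-9.8)"
```

```text
t 30.3 pos [ 0.5191 -0.086   0.1407] jaw 46.24 q7 1.017 f [-0.   0.7 -2.9] w 0.0489 | shares [ 0.005  1.05  -0.138] -0.3114
```

View pics/ov3.png

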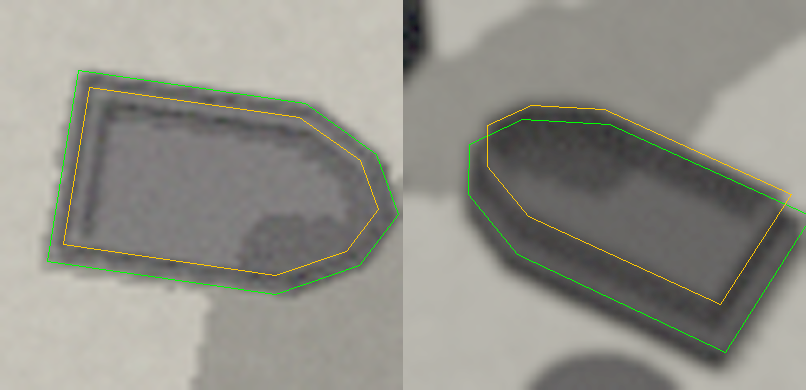

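>>> apply_moves(
  series=[
    [0,0,0,-0.045],
    [0,0.1,0,-0.09],
    [0,0.3,0,-0.135],
    [0,0.5,0,-0.18],
    [0,0.7,0,-0.225],
    [0,0.9,0,-0.27],
    [0,1,0,-0.311],
    [0,1,-0.1,-0.311],
    [0,1,-0.1,-0.311],
    [0,1,-0.1,-0.311],
  ],
)

```text
time: 31.3
eef_pos: [0.5184, 0.0634, 0.1251]
ee_rot: [1.328, 1.134, -1.341]
ft_force: [-0.8, -0.8, -2.8]
gripper_width: 0.049
```

```bash
python3 -c "
from h import *
go(.5198,.0705,.075,-9.8)"
```

```text
t 31.3 pos [0.5184 0.0634 0.1251] jaw -9.67 q7 0.015 f [-0.8 -0.8 -2.8] w 0.049 | shares [ 0.009  0.047 -0.334] -0.0007
```

>>> apply_moves(
  series=[
    [0.009,0.047,-0.1,0],
    [0.009,0.047,-0.2,0],
    [0.009,0.047,-0.3,0],
    [0.009,0.047,-0.347,0],
    [0.009,0.047,-0.347,0],
    [0.009,0.047,-0.347,0],
  ],
)

```text
time: 31.9
eef_pos: [0.5203, 0.07, 0.0736]
ee_rot: [1.329, 1.133, -1.34]
ft_force: [0.1, 0.8, -2.1]
gripper_width: 0.0487
```

Run:
```python
from bench import bot
from h import *
s=bot.capture('scene');t=bot.capture('top')
go(.5198,.0705,.0386,-9.8)
cv2.imwrite('pics/g23s_raw.png',s['image'][:,:,::-1]);cv2.imwrite('pics/g23t_raw.png',t['image'][:,:,::-1])
def br(a): return np.clip(255*(a/255.)**0.45,0,255).astype(np.uint8)
x0,y0,W,H,K=322,190,66,90,6.5
im0=br(cv2.resize(s['image'][y0:y0+H,x0:x0+W,::-1],None,fx=K,fy=K,interpolation=cv2.INTER_CUBIC));im=im0.copy()
o=bot.observe()['eef_pos']
for nm,p,zc,col in(('mid',(.5185,.0745,-99.8),.037,(0,200,255)),('small',(.5185,.0745,-99.8),o[2]-.0286+.044,(0,255,0)),('small',(.5185,.0745,-99.8),o[2]-.0286,(0,255,0))):
    P=dishpts(nm,p[0],p[1],np.radians(p[2]),0,fx=28,k=.72,m=.58);P=P[len(P)//2:];P[:,2]=zc
    cv2.polylines(im,[np.round((proj(s,P)-[x0,y0]+.5)*K).astype(np.int32)],True,col,1)
cv2.imwrite('pics/ov4.png',np.hstack([im0,im])[:600])
```

```text
t 32.0 pos [0.5205 0.0703 0.0739] jaw -9.68 q7 0.046 f [-0.5 -0.1 -1.1] w 0.0488 | shares [-0.005  0.001 -0.235] -0.0007
```

View pics/ov4.png

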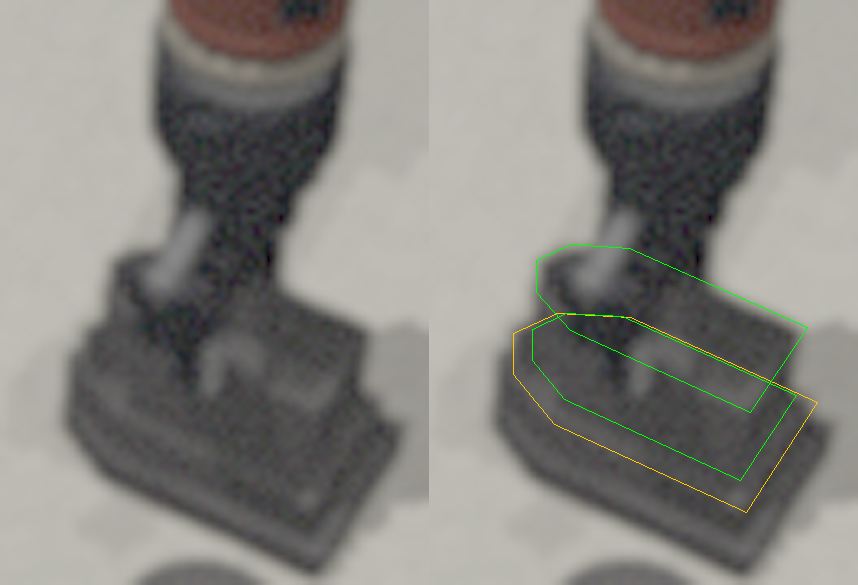

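>>> apply_moves(
  series=[
    [-0.003,0,-0.06,0],
    [-0.005,0,-0.12,0],
    [-0.005,0,-0.17,0],
    [-0.005,0,-0.2,0],
    [-0.005,0,-0.2,0],
  ],
)

```text
time: 32.5
eef_pos: [0.5191, 0.0702, 0.0429]
ee_rot: [1.328, 1.134, -1.341]
ft_force: [0.5, 0.3, -1.9]
gripper_width: 0.0487
```

>>> apply_moves(
  series=[
    [0,0,-0.012,0],
    [0,0,-0.025,0],
    [0,0,-0.03,0],
    [0,0,-0.03,0],
  ],
)

```text
time: 32.9
eef_pos: [0.5192, 0.0702, 0.0387]
ee_rot: [1.328, 1.134, -1.341]
ft_force: [-0.1, 0.1, 0.2]
gripper_width: 0.0487
```

>>> apply_moves(
  series=[
    [0,0,-0.006,0],
    [0,0,-0.012,0],
    [0,0,-0.012,0],
  ],
)

```text
time: 33.2
eef_pos: [0.5192, 0.0702, 0.0386]
ee_rot: [1.33, 1.135, -1.34]
ft_force: [-3.0, 0.1, 11.7]
gripper_width: 0.0487
```

>>> apply_moves(
  series=[
    [0,0,0.005,0],
    [0,0,0.005,0],
    [0,0,0.005,0],
    [0,0,0.1,0],
    [0,0,0.4,0],
    [0.05,-0.1,0.7,-0.04],
    [0.2,-0.3,0.75,-0.085],
    [0.35,-0.6,0.75,-0.13],
    [0.45,-0.85,0.75,-0.175],
    [0.5,-1,0.75,-0.22],
    [0.5,-1,0.75,-0.26],
  ],
  claw=1,
)

```text
time: 34.3
eef_pos: [0.5946, -0.0859, 0.1513]
ee_rot: [1.897, 0.565, -1.901]
ft_force: [-0.6, -0.0, -0.6]
gripper_width: 0.0853
```

```bash
python3 snap.py g24 235,220,315,280 315,200,405,267;python3 -c "
from h import *
go(.6395,-.1953,.12,-63)"
python3 - <<'E'
from bench import bot
from h import *
import cv2
for f,n in(('pics/g24_top_raw.png','top'),):pass
im=cv2.imread('pics/g24_scene_raw.png')[215:300,200:290]
cv2.imwrite('pics/g24b.png',np.clip(255*(cv2.resize(im,None,fx=5,fy=5,interpolation=cv2.INTER_CUBIC)/255.)**.55,0,255).astype(np.uint8))
E
```

```text
t 34.4 pos [ 0.594  -0.0807  0.1504] jaw -56.58 q7 -0.419 f [ 0.1  0.9 -0.9] w 0.0855 | shares [ 0.303 -0.764 -0.203] -0.0357
```

View pics/g24.png

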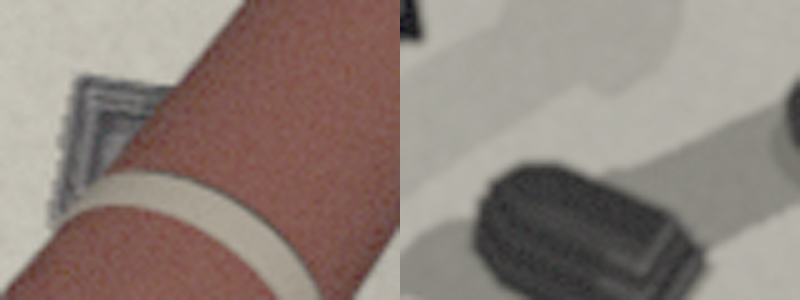

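View pics/g24b.png

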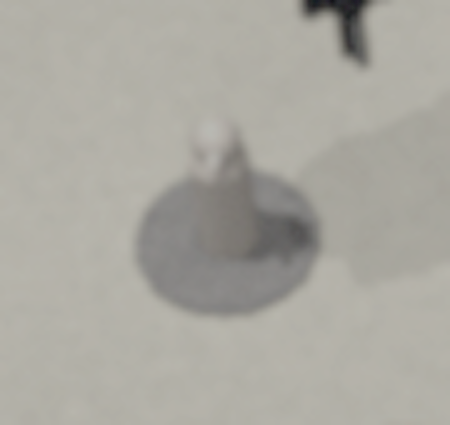

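>>> apply_moves(
  series=[
    [0.1,-0.25,0,-0.036],
    [0.2,-0.5,0,-0.036],
    [0.303,-0.764,0,-0.036],
    [0.303,-0.764,-0.1,-0.036],
    [0.303,-0.764,-0.2,-0.036],
    [0.303,-0.764,-0.2,-0.036],
  ],
)

```text
time: 35.0
eef_pos: [0.6378, -0.1915, 0.1168]
ee_rot: [1.957, 0.492, -1.971]
ft_force: [0.4, 1.0, -0.1]
gripper_width: 0.0854
```

```bash
python3 -c "
from h import *
go(.6395,-.1953,.051,-63)"
```

```text
t 35.0 pos [ 0.6378 -0.1915  0.1168] jaw -62.86 q7 -0.381 f [ 0.4  1.  -0.1] w 0.0854 | shares [ 0.011 -0.025 -0.438] -0.0008
```

>>> apply_moves(
  series=[
    [0.011,-0.025,0,0],
    [0.011,-0.025,-0.2,0],
    [0.011,-0.025,-0.35,0],
    [0.011,-0.025,-0.438,0],
    [0.011,-0.025,-0.438,0],
    [0.011,-0.025,-0.438,0],
  ],
)

```text
time: 35.6
eef_pos: [0.6401, -0.1952, 0.0519]
ee_rot: [1.957, 0.492, -1.969]
ft_force: [0.7, 0.2, -0.3]
gripper_width: 0.0854
```

>>> apply_moves(
  series=[
    [0,0,0,0],
    [0,0,0,0],
    [0,0,0,0],
    [0,0,0,0],
    [0,0,0,0],
    [0,0,0,0],
    [0,0,0,0],
  ],
  claw=0,
  force=30,
)

```text
time: 36.3
eef_pos: [0.6406, -0.1956, 0.0527]
ee_rot: [1.958, 0.491, -1.968]
ft_force: [0.1, -0.7, 4.7]
gripper_width: 0.0306
```

```bash
python3 -c "
from h import *
go(.5192,.0715,.15,-63)"
```

```text
t 36.3 pos [ 0.6406 -0.1956  0.0527] jaw -62.81 q7 -0.337 f [ 0.1 -0.7  4.7] w 0.0306 | shares [-0.809  1.781  0.649] -0.0011
```

>>> apply_moves(
  series=[
    [0,0,0.15,0],
    [0,0,0.4,0],
    [-0.05,0.1,0.65,0.045],
    [-0.15,0.35,0.7,0.09],
    [-0.3,0.6,0.7,0.135],
    [-0.4,0.85,0.7,0.18],
    [-0.5,1,0.7,0.225],
    [-0.5,1,0.7,0.27],
    [-0.5,1,0.7,0.294],
  ],
)

```text
time: 37.2
eef_pos: [0.5644, -0.0437, 0.157]
ee_rot: [1.322, 1.141, -1.344]
ft_force: [-0.4, -0.5, -0.5]
gripper_width: 0.0308
```

```bash
python3 -c "
from h import *
go(.5195,.0715,.12,-9.8)"
```

```text
t 37.2 pos [ 0.5644 -0.0437  0.157 ] jaw -9.49 q7 0.182 f [-0.4 -0.5 -0.5] w 0.0308 | shares [-0.3    0.768 -0.247] -0.0017
```

>>> apply_moves(
  series=[
    [-0.1,0.25,0,0],
    [-0.2,0.5,0,0],
    [-0.3,0.7,0,-0.002],
    [-0.3,0.768,-0.1,-0.002],
    [-0.3,0.768,-0.2,-0.002],
    [-0.3,0.768,-0.25,-0.002],
    [-0.3,0.768,-0.25,-0.002],
  ],
)

```text
time: 37.9
eef_pos: [0.5182, 0.0711, 0.1182]
ee_rot: [1.325, 1.139, -1.352]
ft_force: [-0.4, 0.3, -0.4]
gripper_width: 0.0308
```

```bash
python3 snap.py g25 235,190,315,250 320,195,410,262;python3 -c "
from h import *
go(.5195,.0715,.0637,-9.8)"
```

```text
t 38.0 pos [0.5196 0.0708 0.1196] jaw -9.92 q7 0.012 f [ 0.1 -0.2 -1.1] w 0.0308 | shares [-0.001  0.005 -0.373] 0.0007
```

View pics/g25.png

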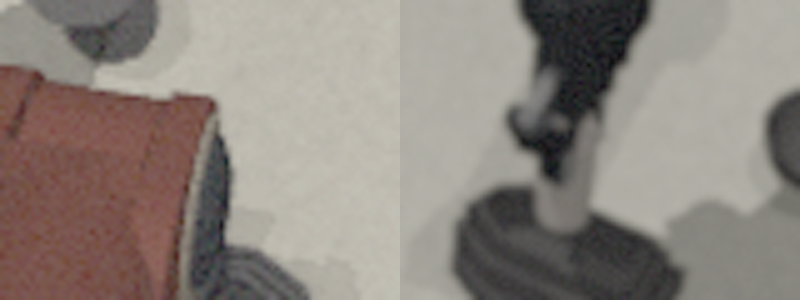

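Bird upright above the nest. Lower carefully.

>>> apply_moves(
  series=[
    [-0.001,0.005,-0.1,0],
    [-0.001,0.005,-0.2,0],
    [-0.001,0.005,-0.28,0],
    [-0.001,0.005,-0.33,0],
    [-0.001,0.005,-0.355,0],
    [-0.001,0.005,-0.355,0],
  ],
)

```text
time: 38.6
eef_pos: [0.5194, 0.0714, 0.0661]
ee_rot: [1.327, 1.137, -1.35]
ft_force: [-0.7, -0.1, -1.1]
gripper_width: 0.0305
```

>>> apply_moves(
  series=[
    [0,0,-0.008,0],
    [0,0,-0.016,0],
    [0,0,-0.02,0],
    [0,0,-0.02,0],
  ],
)

```text
time: 39.0
eef_pos: [0.5198, 0.0714, 0.0636]
ee_rot: [1.328, 1.136, -1.349]
ft_force: [-0.2, -0.2, 1.5]
gripper_width: 0.0305
```

>>> apply_moves(
  series=[
    [0,0,-0.005,0],
    [0,0,-0.006,0],
  ],
)

```text
time: 39.2
eef_pos: [0.5198, 0.0715, 0.0635]
ee_rot: [1.329, 1.137, -1.349]
ft_force: [-1.4, -0.3, 7.9]
gripper_width: 0.0303
```

>>> apply_moves(
  series=[
    [0,0,0.005,0],
    [0,0,0.005,0],
    [0,0,0.005,0],
    [0,0,0.005,0],
    [0,0,0.1,0],
    [0,0,0.35,0],
    [0,0,0.7,0],
    [0,0,1,0],
    [0,0,1,0],
  ],
  claw=1,
)

```text
time: 40.1
eef_pos: [0.5242, 0.071, 0.2198]
ee_rot: [1.338, 1.129, -1.337]
ft_force: [0.7, -0.2, -0.3]
gripper_width: 0.0853
```

>>> apply_moves(
  series=[
    [0,-0.3,0,0],
    [0,-0.6,0,0],
    [0,-0.9,0,0],
    [0,-1,0,0],
    [0,-1,0,0],
  ],
)

```text
time: 40.6
eef_pos: [0.5234, -0.0822, 0.2194]
ee_rot: [1.341, 1.125, -1.343]
ft_force: [0.0, 1.0, -0.0]
gripper_width: 0.0857
```

```bash
python3 snap.py g26 235,215,315,275 315,190,405,265;python3 -c "
from h import *
go(.5195,.0715,.0637,-9.8)"
python3 - <<'E'
import cv2,numpy as np
for n in('top','scene'):
    im=cv2.imread(f'pics/g26_{n}_raw.png');cv2.imwrite(f'pics/fin_{n}.png',np.clip(255*(im/255.)**.6,0,255).astype(np.uint8))
E
```

```text
t 40.7 pos [ 0.5241 -0.0772  0.219 ] jaw -9.87 q7 0.223 f [0.6 0.1 0.7] w 0.0857 | shares [-0.031  0.991 -1.036] 0.0004
```

View pics/g26.png

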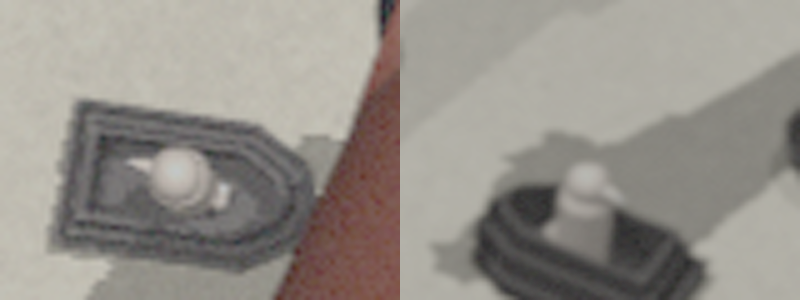

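View pics/fin_scene.png

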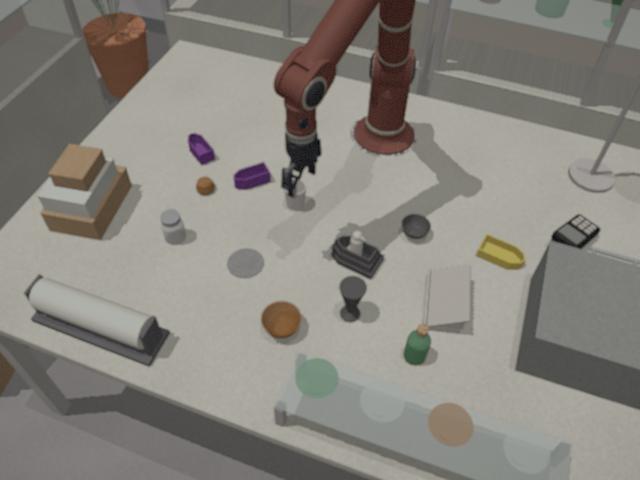

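The final view shows the three dishes nested at (357,255) in the scene picture with even gaps and points aligned. The bird is upright in the smallest, the arm is clear, and the other wares look unmoved. Handing in.

```bash
python3 -c "
from bench import bot
print(bot.close_job())"
```

```text
the job is handed in; nothing more can be done
None
```

The job is done and handed in, at about 41 s of the 72 s allowed; no verdict was reported.

- **Bird to pad:** I set the bird upright on the felt pad before touching any dish.
- **Middle dish:** I pulled it up the slope and gripped it by its upper wall, which levelled it. I set it on the counter, took it again across its sides and nested it in the largest dish.
- **Smallest dish:** I set it down once on the counter to change grip, because the wrist could not make the half turn in one go. Then I nested it in the middle dish.
- **Bird to nest:** I lowered it into the smallest dish, with its beak and tail along the dish's length.

**Last checks:**
- Each dish and the bird touched down at the expected height. The most I pushed was about 16 N, and only small sideways force showed.
- The final pictures show even rims with all the pointed ends aligned. The bird stands upright, the gripper is clear and the other wares look unmoved.

**What disagreed:** Positions fitted from the camera pictures differed from the gripper's by up to about 3 mm. I set the last placements from the gripper readings and a side-by-side view of the dishes. Fits of the largest dish while the arm's shadow lay on it were unreliable, so I did not use them.

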